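Open the jerrycan with the press-and-turn safety cap

TASK

Open the small jerrycan of brush cleaner that stands in the drip tray: press its safety cap firmly down against the spring and, still pressing, turn it anticlockwise until it comes to its stop and is free, then lift it straight off without ever forcing it. Lay the cap gently, flat and right way up, in the empty square steel dish. Leave the jerrycan standing where it is in its tray, without dragging it round with the cap, and do not disturb the other containers and tools.

Things in the scene. Friction and masses are not known exactly. Their poses are not given: they have to be found in the camera images.
- jug: Jerrycan: off-white plastic, 140 mm long (its x), 95 mm wide, 1.3 to 2.2 kg, loose. Origin: centre of its underside, z up. 148 mm high at the neck end (+x); bar handle at the other end, top at 145 mm. Neck 44 mm in diameter, axis at x = +36 mm. All of it, and its neighbours, stay below the cap's shoulder, so from above the cap can be gripped across any direction.
- jug_neck (a point): Centre of the jerrycan's neck rim, on the neck's axis, 175 mm above the jerrycan's underside; axes as the jerrycan's. Two lugs on the neck hold the cap.
- cap_mid (a point): Black plastic safety cap on the jerrycan, 46 mm high, 64 mm in diameter, 100 g, loose: a skirt of 64 mm diameter up to a flat shoulder, and on it a ribbed round crown of 50 mm diameter, 22.5 mm high. The point lies on the cap's axis, half-way up: 23 mm above the underside. z: cap's axis, up; x: some direction on its outer shell. At first its underside is 162 mm above the jerrycan's.
- parts_dish: Empty square dish of sheet steel on the bench, 165 mm square, 22 mm high, inner floor 159 mm square and 3 mm above its underside, 0.55 kg, loose. Origin: centre of its underside, z up. The cap goes in here.
- drip_tray: Dark steel drip tray, fixed, 235 mm (x) by 385 mm (y), 28 mm high, floor 4 mm thick; it holds the jerrycan, the oil tin and the glue bottle. Origin: centre of its underside.
- oil_tin: Bystander: round metal tin in the drip tray, 92 mm diameter, 144 mm high with a small (36 mm) plain black screw cap. Origin: centre of its underside.
- glue_bottle: Bystander: slim glue bottle with a pointed nozzle in the drip tray, 48 mm diameter, 138 mm high. Origin: centre of its underside.
- mallet: Bystander: wooden mallet lying on the bench behind, 310 mm long, 75 mm high. Origin: under the middle of its length.
- file: Bystander: flat file with a wooden handle lying on the bench behind, 335 mm long. Origin: on the bench below the handle's end of the blade.
- screwdriver: Bystander: wooden-handled screwdriver, 190 mm, lying on the bench at the right, near the robot. Origin: under its middle.
- brush: Bystander: flat paint brush, 210 mm, lying on the bench at the left. Origin: under its middle.
- try_square: Bystander: try square lying on the bench at the right, 200 by 130 mm. Origin: under the middle of its stock.
- shell: Outer shell of the cap, all that shows; origin at the centre of the cap's underside. Two-piece cap: before it takes the inner cap along, the shell turns idly by up to 0.9 rad; how much is left, 0 to 0.9 rad, cannot be seen. So the whole anticlockwise turn (seen from above) is 1.4 to 2.3 rad, to a stop that is felt as a rise of torque; more than one grasp may be needed.
- cap_shoulder (a point): Centre of the cap's flat shoulder, on its axis, 23.5 mm above its underside: a 7 mm wide ledge around the crown that fingertips can bear down on. A spring holds the cap up: 9 N, rising 1.2 N per mm. It leaves its locking notch only when 4.5 mm or more down (about 15 N), and is solid at 6.5 to 7 mm (about 17 N); more only strains the jerrycan, 40 N is too much.
- cap_top (a point): Centre of the cap's flat top, 46 mm above its underside. The inner cap lifts off once it has itself turned by 1.05 rad; its stop is at 1.38 rad. Turned less, lugs hold it down. Let up in its first 0.1 rad it locks again; farther on it keeps its place when let go. Not pressed, it is locked: turning then only drags the jerrycan round. The stop is felt as 0.2 to 0.5 N m more than the turning.
- jug_handle (a point): Middle of the jerrycan's bar handle: 46 mm from the middle towards its -x end, 82 mm from the neck's axis, 136 mm above its underside. It shows whether the jerrycan is being dragged round: turning hard against the stop, or turning the locked cap, swings it about the neck.
Things that resemble listed ones, but are neither listed nor needed, are in the scene too. Of the things that look like the part that bears cap_mid, the middle-sized one is meant.

How it is judged:
By the outcome, as a careful person would: the job done as asked, in the order asked, and still so for the second after the job is handed in, with the robot touching nothing.
It also fails if it takes over 72 s, if anything falls off the work surface, if the arm or the gripper's body presses on something with over 40 N, if the wrist force passes 120 N, or if a joint passes its speed limit or range.

ROBOT

A 7-joint arm with a two-finger parallel gripper is mounted at the origin on the work surface. World frame = base frame: x ahead of the robot, y to its left, z up, the work surface at z = 0. Lengths are in m, angles in rad, forces in N, time in s.
With the tool pointing down it reaches from about 0.4 to 0.85 m from the base axis. Payload 10.4 kg.
Tool frame: the origin (TCP) lies at the centre of the arm's flange, where the gripper is bolted on; the fingertips stand 173 mm ahead of it and the grasp point (between the pads) lies 155 mm ahead of it (manip.nose_length is the distance from the TCP to the fingertips, in m); z points along the fingers, x is the direction in which the jaws open and shut, and the axes are right-handed (so a half turn about z gives the same grasp; the last joint's range is limited). The gripper opens to 85 mm and grips with 20 to 120 N. Pads are 22 mm wide; open, the fingers measure 114 mm over their backs; the gripper's body (76 mm by 85 mm) begins 54 mm behind the grasp point. The pads swing forward as they close: fully open they stand 13 mm farther back than shut.
Start: joints at [-1.169, 0.332, -0.065, 1.46, 0.022, 1.35, -0.088], TCP at [0.258, 0.569, 0.405] pointing down, gripper open.
Joint ranges: [-2.6, 2.6], [-0.5, 2.12], [-1.47, 1.34], [0.16, 2.42], [-1.27, 4.41], [0.06, 2.06], [-2.6, 2.6]. Speed limits (rad/s): [2.22, 2.22, 2.79, 2.79, 3.14, 3.14, 3.14].

INTERFACE

Orientations are given as a unit quaternion [x, y, z, w].
In Python, from workcell import status, cams, order, manip gives the robot as it stands.
- The arm moves only by the tool servo_tool, never from a script. Its argument "motion" is a list that holds one entry, the list of rows, each a list of 6 numbers: the shift along the tool's x, y, z in units of 50 mm (1.0 is 50 mm), then the turn, a rotation vector about the tool's x, y, z in units of 5 degrees (1.0 is 5 degrees). In form: [[[x, y, z, ax, ay, az], ...]]. A call has 1 to 12 rows; each row shifts and turns the pose as measured when the row begins, along the tool's axes as they then stand; what a row does not reach is not made up. A row lasts 1/10 s, in which the tool goes at most 50 mm and 8.59 degrees, less where a joint would pass 70% of its speed; a pose out of reach is approached as far as the arm can. A call is refused whole if a number of a shift passes 1 or a number of a turn 1, either way. A call with a gripper value outside its range is refused whole. "jaw" is the closure in counts, from 0 (fully open) to 255 (shut), set as the call begins (left out, the last holds). The fingers move at their own pace and stop on an object; "force" is the grip in N (left out, the last holds). Time passes only in rows, so rows that do not move let the fingers close. It gives the time, the measured TCP pose, the force and the opening at its end, in the units of the state.
- status.get_obs(): the state, without advancing time (a new reading comes with each control period).
- cams.camera(name): name is "scene" or "side" or "wrist"; returns a dict with "color" (420x560x3 uint8, red, green, blue), "vertical_fov" (degrees; the focal length in pixels is half the picture's height over the tangent of half this angle, whatever the lens; pixels are square), "cx", "cy" (the principal point, pixels), "k1" (the pictures are not rectified: a ray, as slopes to the right and down, at radius r is drawn at 1 + k1 r^2 times it, then the intrinsics apply), "extrinsics" (4x4, takes a point from camera to world coordinates). Camera axes: x right, y down, z forward; pixel columns grow to the right and rows downward; lengths in m; the calibration is good to about 2 mm. A picture is of the moment at which its call begins. There is no depth.
- order.hand_in(): hands the job in, once; it reports no verdict.
The state is a dict: "clock": time; "joint_pos": joint angles; "joint_velocities": joint speeds; "tau": joint torques, N m; "position": TCP position; "ee_rot": TCP orientation; "ft_force": force on the tool from outside, world axes, zero at the start; "torque": the same for the moment, N m; "grip_width": opening from 0.0 (shut) to 1.0 (fully open).
Only numpy, scipy, OpenCV 4.12 (cv2) and the standard library are available. Lean on these libraries where they do the work, as an engineer would, in place of code of your own. Each camera call takes 0.05 s, during which the arm holds its last target.

## Working session

There is one attempt and no reset: what is moved stays moved. The work goes in short steps, Python scripts to look and compute and a tool call to move; the robot and the scene stay as the last step left them, time stands still between calls to the robot, and variables do not carry over. Pictures are saved under pics/ and viewed, and the job is handed in when it is done.

Besides the shell and the picture viewer there is one more tool, called after "Call:" by a JSON object that holds its "name" and its "arguments". servo_tool: Moves the arm, as the interface text tells. Its arguments: {"type":"object","properties":{"motion":{"type":"array","items":{"type":"array","items":{"type":"array","items":{"type":"number"}}}},"jaw":{"type":"number"},"force":{"type":"number"}},"required":["motion"]}

```bash
mkdir -p pics; ls
python3 - <<'E'
from workcell import status,cams,order,manip
import cv2
o=status.get_obs()
for k,v in o.items(): print(k,v)
print(manip.nose_length)
for n in ["scene","side","wrist"]:
    c=cams.camera(n); cv2.imwrite(f"pics/{n}0.png",c["color"][:,:,::-1])
    print(n,{k:v for k,v in c.items() if k!="color"})
E
```

```text
pics
clock 0.0
joint_pos [-1.16857588  0.33286006 -0.06471441  1.46095778  0.02159624  1.34988559
 -0.08849375]
joint_velocities [ 0.00264872  0.00118837  0.00066811 -0.00014264  0.00124848 -0.00080256
  0.00144712]
tau [ 9.75155785e-05 -6.25454879e+01  4.90591954e-02 -3.91599083e+01
  1.61177188e-02  1.00678933e-02 -1.38784591e-05]
position [0.25753017 0.56932991 0.4039153 ]
ee_rot [ 8.40273677e-01  5.42162012e-01 -5.78483924e-04  4.07613520e-04]
ft_force [ 0.39656549  1.23943102 -0.12994511]
torque [ 0.00332305  0.04195028 -0.0033612 ]
grip_width 0.9995231753447466
0.1734
scene {'vertical_fov': 55.86025804973957, 'cx': 273.75232593322966, 'cy': 206.36050149500846, 'k1': -0.043573435440440095, 'extrinsics': array([[ 0.86376844,  0.40627484, -0.29806851,  0.96845218],
       [ 0.50379673, -0.70762788,  0.49543077, -0.75540619],
       [-0.00964053, -0.5781034 , -0.81590656,  1.30517225],
       [ 0.        ,  0.        ,  0.        ,  1.        ]])}
side {'vertical_fov': 45.387222150101366, 'cx': 274.29968916813317, 'cy': 207.64493900188202, 'k1': -0.13506322305717536, 'extrinsics': array([[ 0.99569878, -0.06861366,  0.06225843,  0.43000145],
       [-0.0920964 , -0.65966113,  0.74589909, -1.13028735],
       [-0.0101094 , -0.74842458, -0.66314285,  1.11200467],
       [ 0.        ,  0.        ,  0.        ,  1.        ]])}
wrist {'vertical_fov': 67.5482963612505, 'cx': 282.8360978785527, 'cy': 204.91857746977814, 'k1': -0.043952949915950654, 'extrinsics': array([[ 4.11163250e-01,  8.73105983e-01,  2.61974665e-01,
         1.91677616e-01],
       [ 9.11561210e-01, -3.93511455e-01, -1.19184289e-01,
         6.01208489e-01],
       [-9.70484637e-04,  2.87810142e-01, -9.57686995e-01,
         3.72688032e-01],
       [ 0.00000000e+00,  0.00000000e+00,  0.00000000e+00,
         1.00000000e+00]])}
```

View pics/scene0.png

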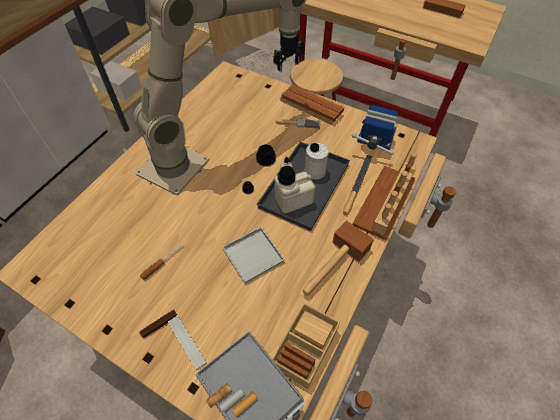

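View pics/side0.png

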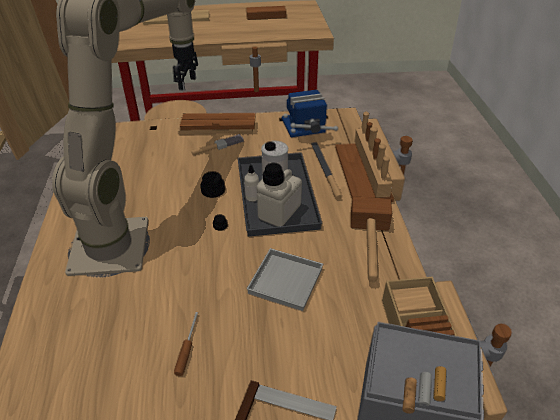

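View pics/wrist0.png

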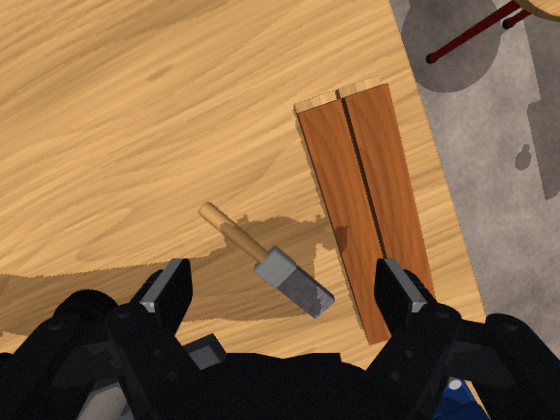

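The scene view shows these cap look-alikes: a large loose one on the bench (265,155), a small loose one (248,187), the jerrycan's cap (287,175) and the oil tin's cap (317,147). I choose the middle-sized one, on the jerrycan. Next is a close crop to check it.

```bash
cat > h.py <<'E'
import numpy as np, cv2
from scipy.spatial.transform import Rotation as R
from workcell import status,cams
def K(c):
    h=c["color"].shape[0]; f=h/2/np.tan(np.radians(c["vertical_fov"])/2)
    return f
def ray(c,u,v):
    f=K(c); d=np.array([(u-c["cx"])/f,(v-c["cy"])/f]); s=d.copy()
    for _ in range(20): s=d/(1+c["k1"]*(s@s))
    E=c["extrinsics"]; w=E[:3,:3]@np.array([s[0],s[1],1]); return E[:3,3],w
def onz(c,u,v,z):
    o,w=ray(c,u,v); return o+w*(z-o[2])/w[2]
def proj(c,p):
    E=c["extrinsics"]; q=E[:3,:3].T@(np.asarray(p,float)-E[:3,3]); s=q[:2]/q[2]
    s=s*(1+c["k1"]*(s@s)); return s*K(c)+[c["cx"],c["cy"]]
def tri(l):
    A=np.zeros((3,3));b=np.zeros(3)
    for c,u,v in l:
        o,w=ray(c,u,v); w=w/np.linalg.norm(w); P=np.eye(3)-np.outer(w,w); A+=P;b+=P@o
    p=np.linalg.solve(A,b); return p,[proj(c,p)-[u,v] for c,u,v in l]
def crop(c,name,x0,y0,x1,y1,s):
    im=c["color"][y0:y1,x0:x1,::-1]; cv2.imwrite("pics/"+name,cv2.resize(im,None,fx=s,fy=s,interpolation=cv2.INTER_CUBIC))
E
python3 - <<'E'
from h import *
c=cams.camera("scene"); crop(c,"sc1.png",230,130,370,235,5)
c=cams.camera("side"); crop(c,"sd1.png",195,125,335,235,5)
E
```

```text
(no output)
```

View pics/sc1.png

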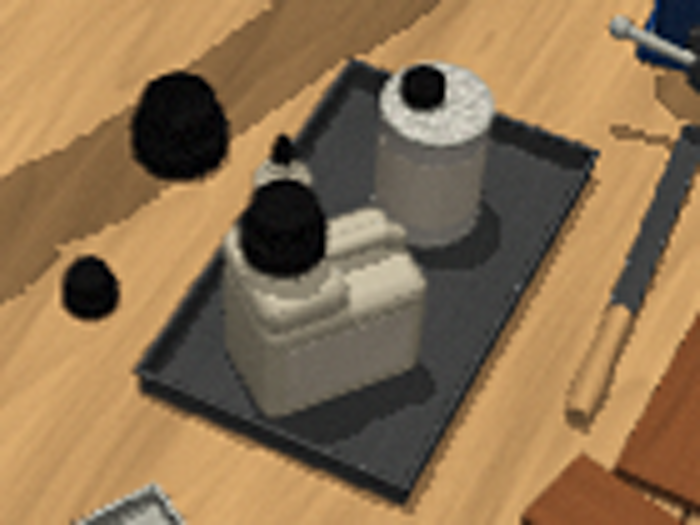

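View pics/sd1.png

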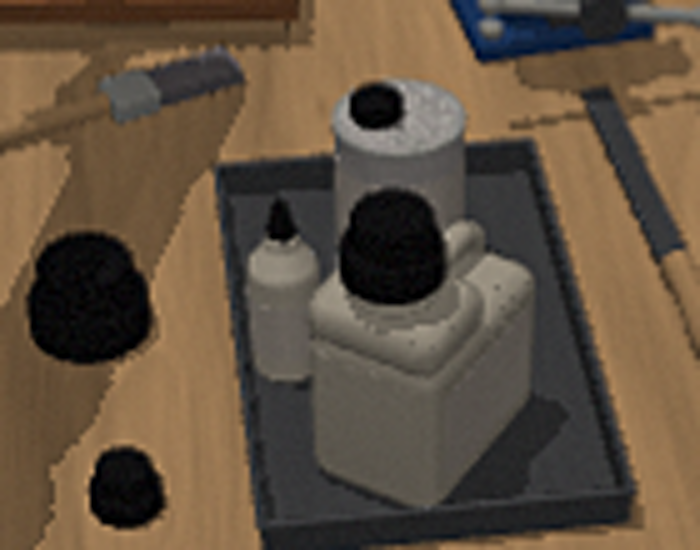

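The crops confirm it: the two-step black cap on the jerrycan is the middle-sized one (scene ~287,176; side ~274,174). The loose caps are one larger and one smaller. The handle is at scene ~(303,176) and side ~(288,174).

Run:
```python
from h import *
def comp(c,u,v,th=45):
    m=(c["color"].max(2)<th).astype(np.uint8)
    n,l,s,ce=cv2.connectedComponentsWithStats(m,connectivity=4); i=l[v,u]; 
    return ce[i],s[i]
a=cams.camera("scene");b=cams.camera("side")
for th in (25,35,45):
    try:
        ca,sa=comp(a,287,176,th); cb,sb=comp(b,274,174,th); print(th,ca,sa,cb,sb); print(tri([(a,*ca),(b,*cb)]))
        print(onz(a,*ca,.189),onz(b,*cb,.189))
    except Exception as e: print(e)
# dish mask
for c,n,(u,v) in ((a,"a",(253,255)),(b,"b",(285,278))):
    print(c["color"][v,u])
crop(a,"dishA.png",210,220,300,290,8); crop(b,"dishB.png",240,240,330,312,8)
```

```text
25 [286.39919355 175.39919355] [279 166  16  19 248] [272.81102362 174.58267717] [263 163  21  23 381]
(array([0.52684388, 0.07319939, 0.17719674]), [array([0.04575808, 0.18207721]), array([-0.14533972, -0.1757987 ])])
[0.53089862 0.0651998  0.189     ] [0.5259772  0.05710188 0.189     ]
35 [286.38521401 175.28015564] [278 166  17  19 257] [272.95396419 174.47570332] [263 163  21  23 391]
(array([0.5270997 , 0.07271772, 0.17818416]), [array([0.06099936, 0.24338652]), array([-0.19405157, -0.235064  ])])
[0.53057873 0.06566772 0.189     ] [0.52645028 0.05757759 0.189     ]
45 [286.3509434  175.34339623] [278 166  17  19 265] [272.97222222 174.48484848] [263 163  21  23 396]
(array([0.52716423, 0.07230178, 0.17839683]), [array([0.05650133, 0.22525647]), array([-0.17965872, -0.21753042])])
[0.53061644 0.06534333 0.189     ] [0.52650067 0.05752731 0.189     ]
[174 172 159]
[130 129 122]
```

View pics/dishA.png

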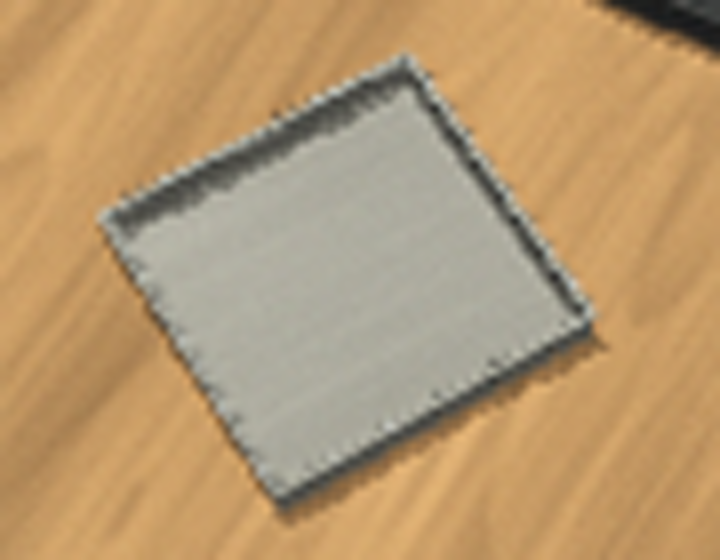

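View pics/dishB.png

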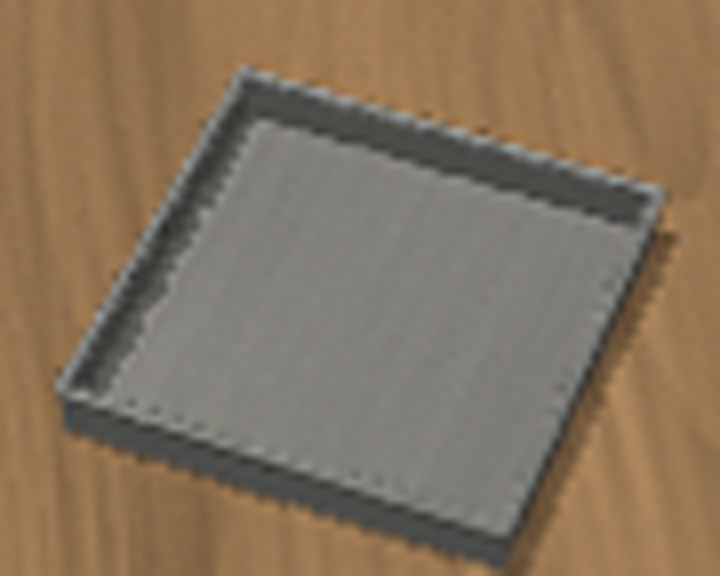

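Run:
```python
from h import *
a=cams.camera("scene");b=cams.camera("side")
A=[(210+x/8,220+y/8) for x,y in ((100,215),(405,58),(592,318),(280,497))]
B=[(240+x/8,240+y/8) for x,y in ((62,385),(245,70),(662,192),(508,540))]
for c,L in ((a,A),(b,B)):
    P=np.array([onz(c,u,v,.022) for u,v in L]); print(P[:,:2].round(4).tolist(),P.mean(0),np.linalg.norm(P-np.roll(P,1,0),axis=1))
print(onz(a,303,176,.14),onz(b,288,174,.14))
T=R.from_quat(status.get_obs()["ee_rot"]).as_matrix();print(T)
o=status.get_obs();print(o["position"],o["clock"])
c=cams.camera("wrist");E=c["extrinsics"]; M=np.eye(4);M[:3,:3]=T;M[:3,3]=o["position"];print((np.linalg.inv(M)@E).round(4))
```

```text
[[0.4276, -0.2301], [0.5055, -0.086], [0.6514, -0.1627], [0.5762, -0.3075]] [ 0.54017831 -0.19658124  0.022     ] [0.16762276 0.16389636 0.16489765 0.16320499]
[[0.4277, -0.2329], [0.5043, -0.0882], [0.6498, -0.165], [0.5731, -0.3148]] [ 0.53870974 -0.20022538  0.022     ] [0.16683525 0.16365632 0.1645321  0.16829714]
[0.56801429 0.13008208 0.14      ] [0.57906137 0.11810163 0.14      ]
[[ 4.12168054e-01  9.11107839e-01 -4.39748275e-05]
 [ 9.11107840e-01 -4.12168053e-01  3.39854193e-05]
 [ 1.28393629e-05 -5.40735142e-05 -9.99999998e-01]]
[0.25756949 0.56944945 0.40470726] 0.45
[[ 1.000e+00  1.000e-03  5.000e-04  1.900e-03]
 [-1.100e-03  9.577e-01  2.878e-01 -7.310e-02]
 [-2.000e-04 -2.878e-01  9.577e-01  3.140e-02]
 [ 0.000e+00  0.000e+00  0.000e+00  1.000e+00]]
```

Dish centre is about (0.5395, -0.198). The cap axis is about (0.5285, 0.063). The handle direction and its distance from the neck are consistent with the given sizes. Next I move over the cap.

Call:
{"name": "servo_tool", "arguments": {"motion": [[[-0.58,0.76,-0.11,0,0,0],[-0.58,0.76,-0.11,0,0,0],[-0.58,0.76,-0.11,0,0,0],[-0.58,0.76,-0.11,0,0,0],[-0.58,0.76,-0.11,0,0,0],[-0.58,0.76,-0.11,0,0,0],[-0.58,0.76,-0.11,0,0,0],[-0.58,0.76,-0.11,0,0,0],[-0.58,0.76,-0.11,0,0,0],[-0.58,0.76,-0.11,0,0,0],[-0.58,0.76,-0.11,0,0,0],[-0.58,0.76,-0.11,0,0,0]]], "jaw": 0}}

```text
clock: 1.7
position: [0.5354, 0.0522, 0.472]
ee_rot: [0.837, 0.548, 0.002, -0.002]
ft_force: [0.9, 1.2, -0.2]
grip_width: 0.997
```

Run:
```python
from h import *
c=cams.camera("wrist"); cv2.imwrite("pics/w1.png",c["color"][:,:,::-1])
o=status.get_obs();print(o["joint_pos"].round(3),o["position"],o["ee_rot"])
print(proj(c,[.5285,.063,.212]))
```

```text
[-0.536  0.106  0.405  1.602 -0.043  1.439  1.023] [0.53776649 0.04388488 0.4729113 ] [8.39137310e-01 5.43916117e-01 1.88156674e-03 5.40723653e-04]
[288.01267269 197.28826272]
```

View pics/w1.png

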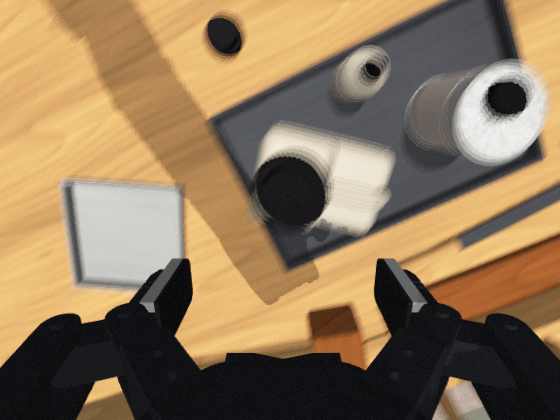

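Blurred by motion; the cap is at about (290,190), close to the prediction. I let it settle and measure again.

Call:
{"name": "servo_tool", "arguments": {"motion": [[[0,0,0,0,0,0],[0,0,0,0,0,0]]]}}

```text
clock: 1.95
position: [0.5384, 0.041, 0.4732]
ee_rot: [0.841, 0.542, 0.002, 0.001]
ft_force: [-1.1, -0.1, -0.3]
grip_width: 1.005
```

Run:
```python
from h import *
c=cams.camera("wrist"); cv2.imwrite("pics/w2.png",c["color"][:,:,::-1])
o=status.get_obs();print(o["joint_pos"].round(3),o["position"],o["ee_rot"])
crop(c,"w2c.png",200,100,420,265,3)
```

```text
[-0.531  0.107  0.404  1.601 -0.043  1.439  1.022] [0.53824854 0.04178191 0.47306376] [8.40294178e-01 5.42126780e-01 1.92511032e-03 7.37287799e-04]
```

View pics/w2c.png

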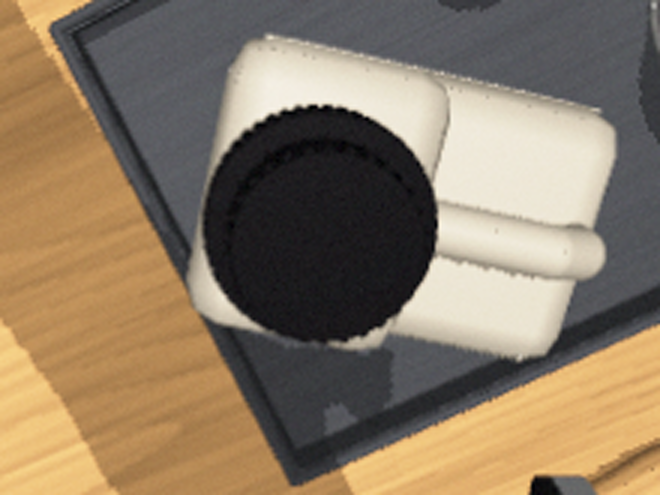

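The crop shows the cap's skirt circle centred at about (307,175), radius ~39 px. The crown top is inside it and the bar handle lies to the right.

Run:
```python
from h import *
c=cams.camera("wrist"); im=c["color"]; g=im.max(2)
m=(g<38).astype(np.uint8); m=cv2.morphologyEx(m,cv2.MORPH_OPEN,np.ones((5,5),np.uint8))
n,l,s,ce=cv2.connectedComponentsWithStats(m); i=l[175,307]; print(s[i],ce[i])
k,_=cv2.findContours((l==i).astype(np.uint8),cv2.RETR_EXTERNAL,cv2.CHAIN_APPROX_NONE)
(u,v),r=cv2.minEnclosingCircle(k[0]); print(u,v,r)
p=onz(c,u,v,.1895); q=onz(c,u+r,v,.1895); print(p,np.linalg.norm(q-p))
# boundary points -> plane, circle fit on the upper/left side
P=np.array([onz(c,x,y,.1895)[:2] for x,y in k[0][:,0]])
A=np.c_[2*P,np.ones(len(P))]; w=np.linalg.lstsq(A,(P**2).sum(1),rcond=None)[0]; print(w[:2],np.sqrt(w[2]+w[:2]@w[:2]))
h=onz(c,200+480/3,100+230/3,.143)[:2]; h2=onz(c,200+585/3,100+251/3,.143)[:2]; print("handle pts",h,h2, h2-h)
o=status.get_obs();T=R.from_quat(o["ee_rot"]).as_matrix();print(o["position"],o["clock"])
print("tool delta",T.T@(np.array([*w[:2],.473])-o["position"]))
```

```text
[ 268  137   76   77 4593] [305.61441324 175.33768779]
305.5 175.0 39.195125579833984
[0.52705549 0.07016015 0.1895    ] 0.03207048841389608
[0.52855703 0.06970244] 0.031047275890781625
handle pts [0.56037131 0.11715861] [0.58109168 0.14625593] [0.02072036 0.02909731]
[0.53808804 0.04260665 0.47295766] 2.05
tool delta [ 2.07873344e-02 -1.98219097e-02 -4.74334007e-05]
```

Call:
{"name": "servo_tool", "arguments": {"motion": [[[0.21,-0.2,0.4,0,0,0],[0.21,-0.2,0.4,0,0,0],[0,0,0,0,0,0],[0,0,0,0,0,0]]]}}

```text
clock: 2.45
position: [0.5267, 0.076, 0.4326]
ee_rot: [0.837, 0.547, 0.003, -0.0]
ft_force: [0.5, -0.1, 0.3]
grip_width: 0.999
```

```bash
cat >> h.py <<'E'
def capfit(name=None):
    c=cams.camera("wrist"); im=c["color"]; g=im.max(2)
    if name: cv2.imwrite("pics/"+name,im[:,:,::-1])
    o=status.get_obs();T=R.from_quat(o["ee_rot"]).as_matrix()
    u,v=proj(c,[.5275,.070,.1895]); print("expect",u,v)
    m=(g<38).astype(np.uint8); m=cv2.morphologyEx(m,cv2.MORPH_OPEN,np.ones((5,5),np.uint8))
    n,l,s,ce=cv2.connectedComponentsWithStats(m); i=l[int(v),int(u)]; print(s[i])
    k,_=cv2.findContours((l==i).astype(np.uint8),cv2.RETR_EXTERNAL,cv2.CHAIN_APPROX_NONE)
    (u,v),r=cv2.minEnclosingCircle(k[0]); p=onz(c,u,v,.1895); q=onz(c,u+r,v,.1895)
    print("px",u,v,r,"pt",p,np.linalg.norm(q-p)); print("pose",o["position"],"tool z",T[:,2],"clock",o["clock"])
    print("tool delta",T.T@(p-o["position"])); print("F",o["ft_force"],o["torque"],"j",o["joint_pos"].round(2))
E
python3 -c "
from h import *
capfit('w3.png')"
```

```text
expect 271.1517988478167 220.87604468857992
[ 229  174   87   95 6422]
px 271.9432373046875 220.64588928222656 47.445594787597656 pt [0.5275688  0.07058993 0.1895    ] 0.033967131280512146
pose [0.52677001 0.07614869 0.43258909] tool z [ 0.00418243  0.00317673 -0.99998621] clock 2.5
tool delta [-0.00588333  0.00234841  0.24307142]
F [ 0.31437902  0.0112475  -0.84074521] [-0.00531093  0.02242337  0.03533546] j [-0.57  0.1   0.37  1.69 -0.04  1.35  0.96]
```

View pics/w3.png

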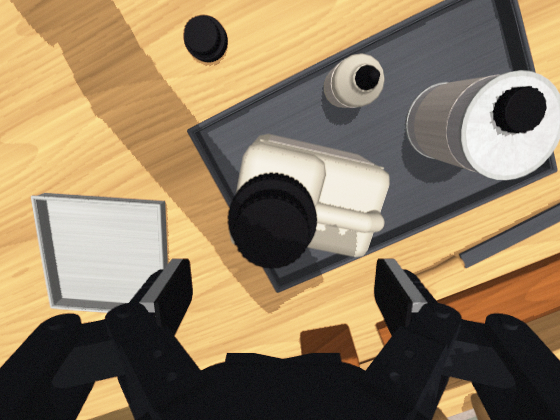

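```bash
cat >> h.py <<'E'
def goto(x,y,z=None):
    o=status.get_obs();T=R.from_quat(o["ee_rot"]).as_matrix();p=o["position"]
    z=p[2] if z is None else z
    d=T.T@np.array([0,0,-1.]); rv=np.cross([0,0,1.],d); 
    print("shift units",(T.T@(np.array([x,y,z])-p)/.05).round(3),"level rot units",(np.degrees(rv)/5).round(3),"yaw",np.degrees(np.arctan2(T[1,0],T[0,0])).round(2))
    print("pos",p.round(4),"F",o["ft_force"].round(2),"M",o["torque"].round(3),"w",round(o["grip_width"],3),"t",o["clock"],"j",o["joint_pos"].round(2))
E
python3 -c "
from h import *
goto(.527,.071,.402)"
```

```text
shift units [-0.095  0.044  0.611] level rot units [ 0.029 -0.053  0.   ] yaw 66.27
pos [0.5268 0.0761 0.4326] F [ 0.31  0.01 -0.84] M [-0.005  0.022  0.035] w 1.003 t 2.5 j [-0.57  0.1   0.37  1.69 -0.04  1.35  0.96]
```

Call:
{"name": "servo_tool", "arguments": {"motion": [[[-0.09,0.04,0.31,0.03,-0.05,0],[0,0,0.3,0,0,0],[0,0,0,0,0,0],[0,0,0,0,0,0],[0,0,0,0,0,0]]], "jaw": 85, "force": 40}}

```text
clock: 3.0
position: [0.5277, 0.0685, 0.4022]
ee_rot: [0.838, 0.546, 0.001, 0.001]
ft_force: [0.0, 0.2, 1.3]
grip_width: 0.669
```

```bash
python3 -c "
from h import *
capfit('w4.png'); goto(.527,.071,.36)
c=cams.camera('side'); crop(c,'s4.png',180,60,380,210,4)"
```

```text
expect 281.18512201022196 231.6606247657933
[ 232  178  101  110 8213]
px 281.9181823730469 232.20875549316406 55.538909912109375 pt [0.52801678 0.07026807 0.1895    ] 0.034472468678493774
pose [0.52778223 0.06851389 0.40241402] tool z [ 2.95149714e-03  5.87672794e-05 -9.99995643e-01] clock 3.05
tool delta [ 0.00143378 -0.00106433  0.21291389]
F [-0.86023917  0.03798243  0.38495347] [ 0.01995273 -0.00464824  0.06361236] j [-0.56  0.12  0.38  1.73 -0.05  1.29  0.98]
shift units [ 0.038 -0.037  0.848] level rot units [ 0.031 -0.014  0.   ] yaw 66.16
pos [0.5278 0.0685 0.4024] F [-0.86  0.04  0.38] M [ 0.02  -0.005  0.064] w 0.666 t 3.05 j [-0.56  0.12  0.38  1.73 -0.05  1.29  0.98]
```

View pics/w4.png

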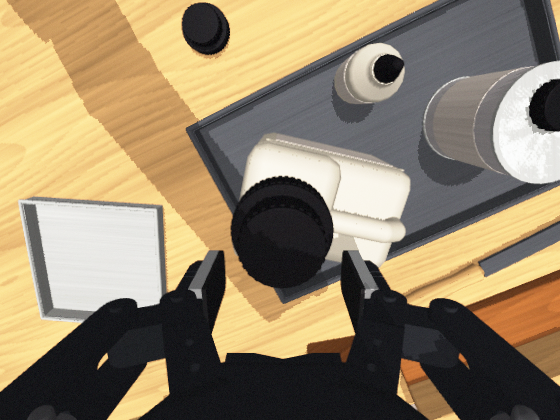

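View pics/s4.png

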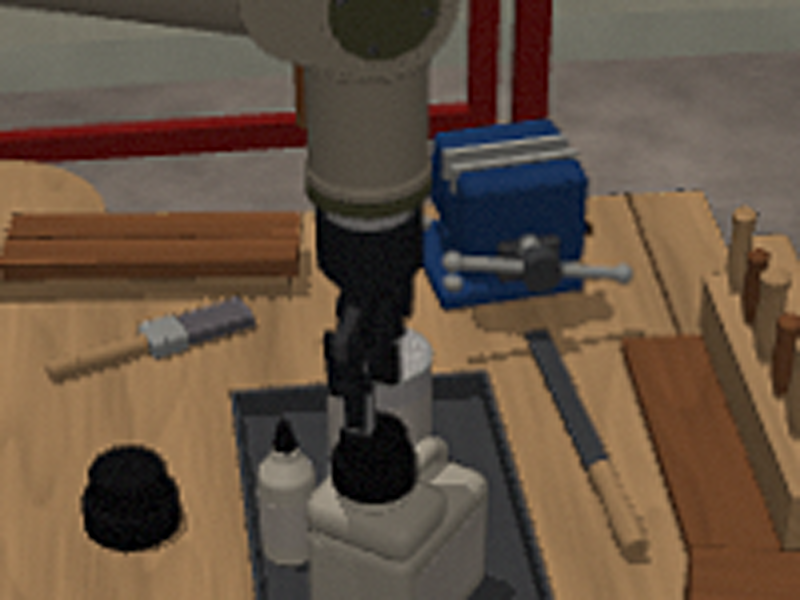

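Cap skirt spans u 232 to 333. The crown top is centred near (283,243), between the fingertips at u ≈ 205 and 358. Cross-checking the axis with both circles.

```bash
python3 -c "
from h import *
c=cams.camera('wrist'); crop(c,'w4c.png',215,165,350,305,5)
for p in ((282.5,228.5,.1895),(283,244,.212)): print(onz(c,*p))
for z,r in ((.1895,.032),(.212,.025)):
  q=[proj(c,[.5273+r*np.cos(a),.0705+r*np.sin(a),z]) for a in np.linspace(0,6.28,60)]
  q=np.array(q);print(q.min(0),q.max(0))
"
```

```text
[0.5261563 0.0717327 0.1895   ]
[0.52663418 0.07180496 0.212     ]
[229.76965297 180.27525041] [333.02948475 276.66401669]
[235.96093948 202.43148435] [326.64457691 285.71030983]
```

View pics/w4c.png

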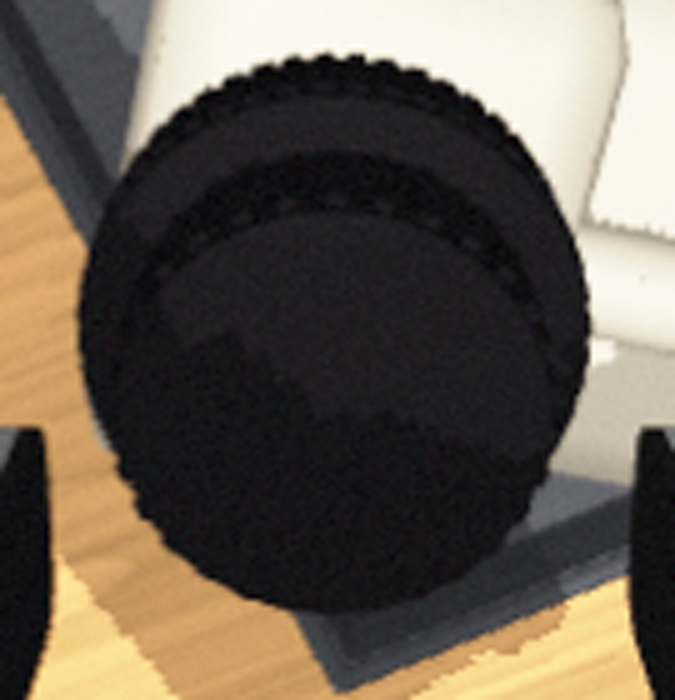

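Call:
{"name": "servo_tool", "arguments": {"motion": [[[0.03,-0.03,0.2,0.03,-0.01,0],[0,0,0.25,0,0,0],[0,0,0.22,0,0,0],[0,0,0,0,0,0],[0,0,0,0,0,0]]]}}

```text
clock: 3.65
position: [0.5267, 0.0712, 0.3655]
ee_rot: [0.838, 0.546, -0.0, -0.0]
ft_force: [0.4, 0.1, 1.0]
grip_width: 0.665
```

```bash
python3 -c "
from h import *
goto(.5273,.0705,.36)
c=cams.camera('side'); crop(c,'s5.png',230,100,330,200,6)
c=cams.camera('wrist'); cv2.imwrite('pics/w5.png',c['color'][:,:,::-1])"
```

```text
shift units [-0.008  0.016  0.11 ] level rot units [-0.007 -0.002  0.   ] yaw 66.21
pos [0.5267 0.0712 0.3655] F [0.44 0.12 1.04] M [-0.057  0.05  -0.002] w 0.665 t 3.65 j [-0.56  0.15  0.37  1.78 -0.06  1.22  0.99]
```

View pics/s5.png

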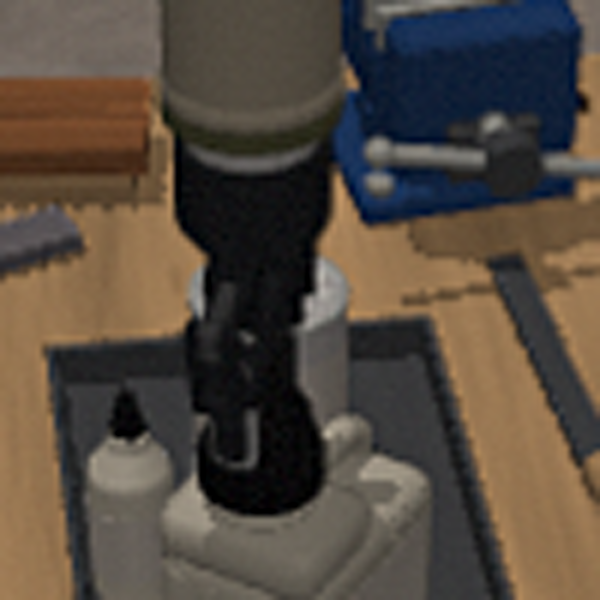

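View pics/w5.png

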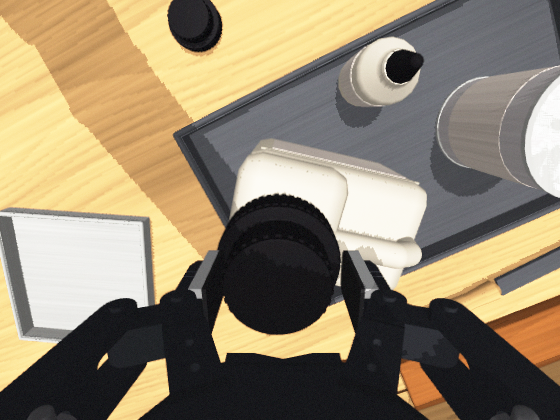

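The crown sits centred between the fingertips (u ≈ 217 and 343). The side view shows a tip just above the shoulder. I descend gently to find contact.

Call:
{"name": "servo_tool", "arguments": {"motion": [[[0,0.01,0.06,0,0,0],[0,0,0.04,0,0,0],[0,0,0,0,0,0]]]}}

```text
clock: 4.05
position: [0.5276, 0.071, 0.3613]
ee_rot: [0.838, 0.546, 0.001, -0.0]
ft_force: [-0.4, -0.2, -0.3]
grip_width: 0.67
```

Call:
{"name": "servo_tool", "arguments": {"motion": [[[0,0,0.05,0,0,0],[0,0,0.04,0,0,0],[0,0,0,0,0,0]]]}}

```text
clock: 4.35
position: [0.5278, 0.0708, 0.3581]
ee_rot: [0.838, 0.546, 0.002, 0.0]
ft_force: [-3.7, 0.2, 9.3]
grip_width: 0.666
```

Contact with the shoulder at TCP z ≈ 0.3585, 9 N, as expected. I back off a millimetre and close.

Call:
{"name": "servo_tool", "arguments": {"motion": [[[0,0,-0.03,0,0,0],[0,0,0,0,0,0],[0,0,0,0,0,0],[0,0,0,0,0,0],[0,0,0,0,0,0]]], "jaw": 160, "force": 50}}

```text
clock: 4.85
position: [0.5276, 0.0697, 0.3605]
ee_rot: [0.838, 0.546, 0.001, 0.0]
ft_force: [-1.5, 0.2, 3.4]
grip_width: 0.57
```

```bash
python3 -c "
from h import *
goto(.5273,.0705,.355)"
```

```text
shift units [ 0.012 -0.012  0.11 ] level rot units [ 0.022 -0.022  0.   ] yaw 66.13
pos [0.5276 0.0697 0.3605] F [-1.45  0.16  3.44] M [-0.08   0.325  0.021] w 0.57 t 4.85 j [-0.55  0.15  0.37  1.79 -0.06  1.21  0.99]
```

Call:
{"name": "servo_tool", "arguments": {"motion": [[[0,0,0.06,0.01,-0.01,0],[0,0,0.06,0,0,0]]]}}

```text
clock: 5.05
position: [0.5278, 0.0696, 0.3563]
ee_rot: [0.838, 0.546, 0.001, 0.0]
ft_force: [-8.2, -1.3, 15.9]
grip_width: 0.571
```

Call:
{"name": "servo_tool", "arguments": {"motion": [[[0,0,0,0,0,0]]]}}

```text
clock: 5.15
position: [0.5277, 0.0696, 0.3569]
ee_rot: [0.838, 0.546, 0.001, 0.0]
ft_force: [-5.7, -1.0, 10.5]
grip_width: 0.568
```

```bash
python3 -c "
from h import *
goto(.5268,.0696,.354)"
```

```text
shift units [-0.007 -0.017  0.058] level rot units [ 0.017 -0.027  0.   ] yaw 66.14
pos [0.5277 0.0696 0.3569] F [-5.66 -0.98 10.49] M [-0.128  1.164  0.034] w 0.568 t 5.15 j [-0.55  0.16  0.37  1.79 -0.06  1.2   0.99]
```

Call:
{"name": "servo_tool", "arguments": {"motion": [[[-0.01,-0.03,0.07,0.01,-0.01,0],[-0.01,-0.03,0.07,0,0,0]]]}}

```text
clock: 5.35
position: [0.5264, 0.0694, 0.3551]
ee_rot: [0.838, 0.545, 0.005, 0.001]
ft_force: [-12.1, -3.6, 40.8]
grip_width: 0.568
```

```bash
python3 -c "
from h import *
goto(.5268,.0696,.354)"
```

```text
shift units [0.007 0.004 0.021] level rot units [ 0.087 -0.074  0.   ] yaw 66.1
pos [0.5264 0.0694 0.3551] F [-12.1   -3.64  40.75] M [-1.061  2.786  0.01 ] w 0.568 t 5.35 j [-0.55  0.15  0.37  1.8  -0.06  1.19  0.99]
```

Bottomed out and higher than wanted (41 N). I ease off at once.

Call:
{"name": "servo_tool", "arguments": {"motion": [[[0,0,-0.01,0.08,-0.07,0]]]}}

```text
clock: 5.45
position: [0.5271, 0.0695, 0.3576]
ee_rot: [0.838, 0.545, 0.003, 0.001]
ft_force: [-0.6, 2.0, 9.3]
grip_width: 0.565
```

```bash
python3 -c "
from h import *
goto(.5268,.0696,.354)"
```

```text
shift units [-0.    -0.008  0.072] level rot units [ 0.043 -0.041  0.   ] yaw 66.1
pos [0.5271 0.0695 0.3576] F [-0.55  2.03  9.28] M [ 0.421 -0.039  0.037] w 0.565 t 5.45 j [-0.55  0.16  0.37  1.79 -0.06  1.2   0.99]
```

Call:
{"name": "servo_tool", "arguments": {"motion": [[[0,-0.01,0.045,0.02,-0.02,0],[0,-0.01,0.04,0.01,-0.01,0]]]}}

```text
clock: 5.65
position: [0.5271, 0.0696, 0.3569]
ee_rot: [0.838, 0.545, 0.003, 0.001]
ft_force: [-5.2, -2.7, 15.3]
grip_width: 0.569
```

```bash
python3 -c "
from h import *
goto(.5268,.0696,.354)"
```

```text
shift units [-0.002 -0.007  0.057] level rot units [ 0.053 -0.044  0.   ] yaw 66.08
pos [0.5271 0.0696 0.3569] F [-5.2  -2.67 15.34] M [-0.529  1.261  0.019] w 0.569 t 5.65 j [-0.55  0.16  0.37  1.79 -0.06  1.2   0.99]
```

Call:
{"name": "servo_tool", "arguments": {"motion": [[[0,-0.01,0.05,0.02,-0.02,0],[0,-0.01,0.05,0.02,-0.02,0],[0,-0.01,0.05,0.02,-0.02,-0.4],[0,-0.01,0.05,0.01,-0.01,-0.5]]]}}

```text
clock: 6.05
position: [0.527, 0.0694, 0.3551]
ee_rot: [0.816, 0.578, 0.003, 0.001]
ft_force: [-11.5, -2.6, 26.8]
grip_width: 0.568
```

```bash
python3 -c "
from h import *
goto(.5268,.0696,.354)"
```

```text
shift units [ 0.001 -0.006  0.023] level rot units [ 0.064 -0.043  0.   ] yaw 70.59
pos [0.527  0.0694 0.3551] F [-11.45  -2.61  26.81] M [-0.706  2.545 -0.235] w 0.568 t 6.05 j [-0.55  0.16  0.37  1.8  -0.06  1.19  1.07]
```

Turning anticlockwise drives joint 7 towards its limit: it is at 1.07, rises with the turn, and its limit is 2.6. Before going further I release, swing the wrist back about 100° clockwise and grasp again, so that one grasp covers the whole turn.

Call:
{"name": "servo_tool", "arguments": {"motion": [[[0,0,0,0,0,0],[0,0,-0.02,0,0,0],[0,0,-0.02,0,0,0]]]}}

```text
clock: 6.35
position: [0.5268, 0.0692, 0.3598]
ee_rot: [0.816, 0.578, 0.004, 0.001]
ft_force: [-4.2, -0.7, 6.0]
grip_width: 0.568
```

Call:
{"name": "servo_tool", "arguments": {"motion": [[[0,0,0,0,0,0],[0,0,0,0,0,0],[0,0,-0.05,0,0,0],[0,0,-0.3,0,0,0],[0,0,-0.3,0,0,0],[0,0,0,0.05,-0.05,0]]], "jaw": 20}}

```text
clock: 6.95
position: [0.5265, 0.0693, 0.392]
ee_rot: [0.816, 0.578, -0.0, 0.0]
ft_force: [0.4, 0.2, 0.2]
grip_width: 0.921
```

Call:
{"name": "servo_tool", "arguments": {"motion": [[[0,0,0,0,0,1],[0,0,0,0,0,1],[0,0,0,0,0,1],[0,0,0,0,0,1],[0,0,0,0,0,1],[0,0,0,0,0,1],[0,0,0,0,0,1],[0,0,0,0,0,1],[0,0,0,0,0,1],[0,0,0,0,0,1],[0,0,0,0,0,1]]]}}

```text
clock: 8.05
position: [0.5255, 0.0698, 0.3826]
ee_rot: [0.993, 0.118, -0.006, 0.002]
ft_force: [-0.8, -0.5, 0.4]
grip_width: 0.923
```

```bash
python3 -c "
from h import *
goto(.527,.0697,.382)
c=cams.camera('wrist'); cv2.imwrite('pics/w6.png',c['color'][:,:,::-1])
c=cams.camera('side'); crop(c,'s6.png',195,100,335,235,4)"
```

```text
shift units [0.028 0.009 0.011] level rot units [ 0.034  0.135 -0.   ] yaw 13.59
pos [0.5255 0.0698 0.3826] F [-0.83 -0.5   0.4 ] M [0.018 0.036 0.027] w 0.923 t 8.05 j [-0.62  0.14  0.44  1.76 -0.06  1.27  0.07]
```

View pics/w6.png

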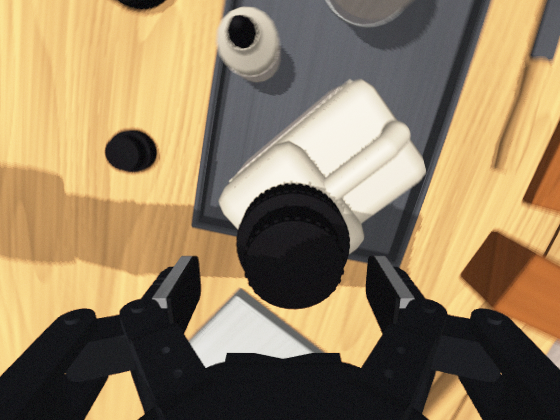

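View pics/s6.png

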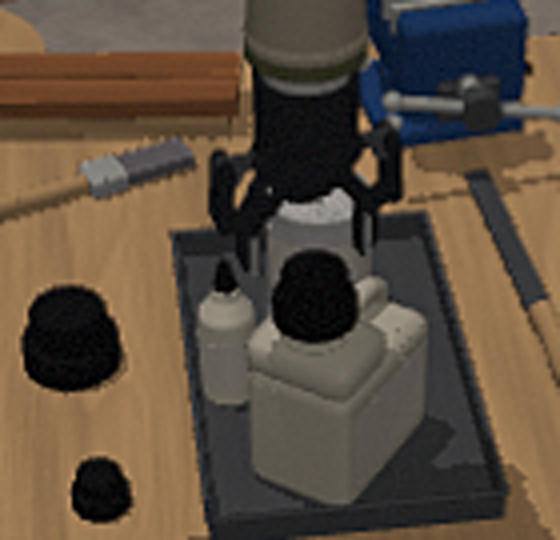

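Jug unmoved. Forty degrees more, correcting drift and tilt as it goes.

Call:
{"name": "servo_tool", "arguments": {"motion": [[[0.02,0,-0.04,0.03,0.1,1],[0,0,-0.02,0,0.02,1],[0,0,-0.02,0,0.02,1],[0,0,-0.02,0,0.02,1],[0,0,-0.02,0,0.02,1],[0,0,-0.02,0,0.02,1],[0,0,-0.02,0,0.01,1],[0,0,-0.02,0,0.01,1],[0,0,0,0,0,0]]]}}

```text
clock: 9.05
position: [0.526, 0.0704, 0.3872]
ee_rot: [0.974, -0.227, 0.002, 0.002]
ft_force: [1.0, -0.2, 0.1]
grip_width: 0.921
```

```bash
python3 -c "
from h import *
goto(.527,.0697,.364)
c=cams.camera('wrist'); cv2.imwrite('pics/w7.png',c['color'][:,:,::-1])"
```

```text
shift units [0.021 0.001 0.464] level rot units [ 0.039 -0.057  0.   ] yaw -26.24
pos [0.526  0.0704 0.3872] F [ 0.97 -0.16  0.14] M [ 0.036 -0.008 -0.026] w 0.921 t 9.05 j [-0.66  0.13  0.49  1.76 -0.06  1.26 -0.62]
```

View pics/w7.png

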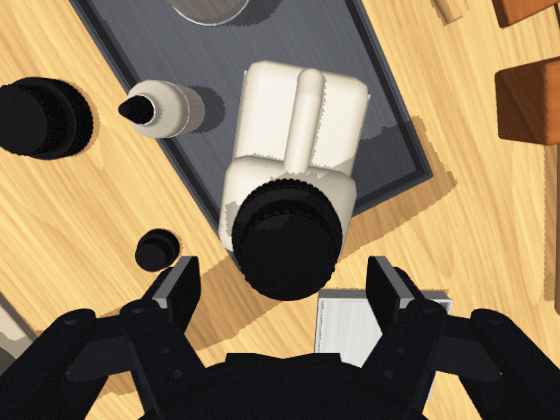

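The crown is centred at u ≈ 288 against the finger midpoint 283, so I shift about 1.5 mm along +x of the tool and go down.

Call:
{"name": "servo_tool", "arguments": {"motion": [[[0.03,0,0.05,0.04,-0.06,0],[0,0,0.1,0,0,0],[0,0,0.15,0,0,0],[0,0,0.13,0,0,0],[0,0,0.03,0,0,0],[0,0,0,0,0,0]]], "jaw": 85}}

```text
clock: 9.7
position: [0.5272, 0.0695, 0.3606]
ee_rot: [0.975, -0.221, -0.001, 0.0]
ft_force: [-0.4, -1.3, -0.1]
grip_width: 0.665
```

```bash
python3 -c "
from h import *
goto(.527,.0697,.361)
c=cams.camera('wrist'); cv2.imwrite('pics/w8.png',c['color'][:,:,::-1])"
```

```text
shift units [-0.004 -0.001 -0.007] level rot units [ 0.014  0.026 -0.   ] yaw -25.54
pos [0.5272 0.0695 0.3606] F [-0.42 -1.28 -0.13] M [ 0.013 -0.015  0.006] w 0.665 t 9.7 j [-0.65  0.16  0.48  1.79 -0.08  1.21 -0.59]
```

View pics/w8.png

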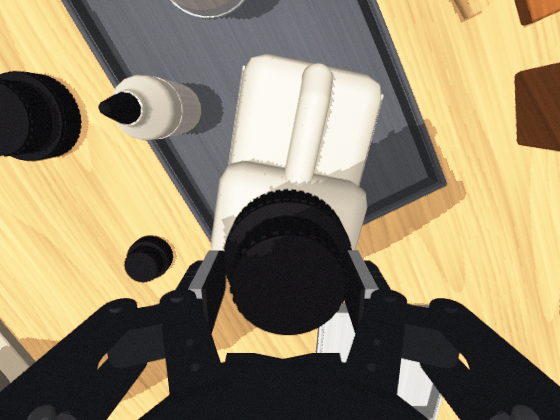

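Call:
{"name": "servo_tool", "arguments": {"motion": [[[0.02,0,0,0.01,0.02,0],[0,0,0,0,0,0],[0,0,0,0,0,0],[0,0,0,0,0,0]]], "jaw": 160, "force": 60}}

```text
clock: 10.15
position: [0.5283, 0.0689, 0.3614]
ee_rot: [0.975, -0.221, 0.0, -0.0]
ft_force: [0.3, -0.3, -1.2]
grip_width: 0.562
```

```bash
python3 -c "
from h import *
goto(.527,.0697,.355)"
```

```text
shift units [-0.031 -0.003  0.128] level rot units [-0.003 -0.005  0.   ] yaw -25.54
pos [0.5283 0.0689 0.3614] F [ 0.28 -0.35 -1.21] M [-0.013  0.045  0.043] w 0.562 t 10.15 j [-0.65  0.16  0.49  1.79 -0.08  1.21 -0.59]
```

Call:
{"name": "servo_tool", "arguments": {"motion": [[[-0.01,0,0.06,0,0,0],[-0.01,0,0.06,0,0,0],[-0.01,0.01,0.05,0,0,0],[-0.01,0.01,0.05,0,0,0]]]}}

```text
clock: 10.55
position: [0.5274, 0.0684, 0.356]
ee_rot: [0.975, -0.221, 0.003, -0.002]
ft_force: [-8.6, -1.7, 26.1]
grip_width: 0.566
```

```bash
python3 -c "
from h import *
goto(.5283,.0689,.355)"
```

```text
shift units [ 0.013 -0.017  0.019] level rot units [-0.067 -0.055  0.   ] yaw -25.57
pos [0.5274 0.0684 0.356 ] F [-8.63 -1.72 26.06] M [-0.084  2.265  0.051] w 0.566 t 10.55 j [-0.65  0.16  0.48  1.8  -0.08  1.19 -0.59]
```

Call:
{"name": "servo_tool", "arguments": {"motion": [[[-0.01,0,0.035,-0.02,-0.02,-0.5],[-0.01,0,0.035,-0.02,-0.02,-0.8],[-0.01,0,0.035,-0.02,-0.02,-0.8],[-0.01,0,0.035,-0.02,-0.02,-0.8]]]}}

```text
clock: 10.95
position: [0.5273, 0.0683, 0.3564]
ee_rot: [0.996, -0.093, 0.004, -0.002]
ft_force: [-3.4, -1.2, 13.2]
grip_width: 0.565
```

```bash
python3 -c "
from h import *
goto(.5283,.0689,.355)"
```

```text
shift units [ 0.018 -0.015  0.027] level rot units [-0.052 -0.078  0.   ] yaw -10.71
pos [0.5273 0.0683 0.3564] F [-3.41 -1.2  13.25] M [-0.226  0.956 -0.13 ] w 0.565 t 10.95 j [-0.63  0.16  0.46  1.8  -0.08  1.19 -0.33]
```

Call:
{"name": "servo_tool", "arguments": {"motion": [[[-0.01,0,0.05,-0.03,-0.03,-0.8],[-0.01,0,0.045,-0.02,-0.02,-0.8],[-0.01,0,0.045,-0.02,-0.02,-0.8],[-0.01,0,0.045,-0.02,-0.02,-0.8]]]}}

```text
clock: 11.35
position: [0.5273, 0.0685, 0.3561]
ee_rot: [0.999, 0.051, 0.005, -0.001]
ft_force: [-6.4, -1.2, 19.3]
grip_width: 0.562
```

```bash
python3 -c "
from h import *
goto(.5283,.0689,.355)
c=cams.camera('side'); crop(c,'s9.png',195,100,335,235,4)"
```

```text
shift units [ 0.021 -0.006  0.022] level rot units [-0.01  -0.111  0.   ] yaw 5.9
pos [0.5273 0.0685 0.3561] F [-6.43 -1.18 19.34] M [-0.239  1.744 -0.129] w 0.562 t 11.35 j [-0.61  0.16  0.44  1.8  -0.07  1.19 -0.05]
```

View pics/s9.png

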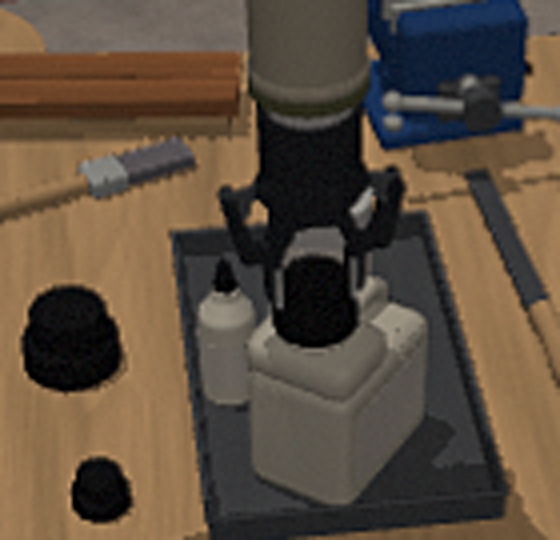

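Jug still (its near-bottom corner is unchanged at crop (340,503)). Force 19 N and torque 0.13 N m. Continuing.

Call:
{"name": "servo_tool", "arguments": {"motion": [[[-0.01,0,0.045,-0.01,-0.05,-0.8],[-0.01,0,0.045,0,-0.03,-0.8],[-0.01,0,0.045,0,-0.03,-0.8],[-0.01,0,0.045,0,-0.03,-0.8],[-0.01,0,0.045,0,-0.03,-0.8]]]}}

```text
clock: 11.9
position: [0.5277, 0.0678, 0.3561]
ee_rot: [0.973, 0.232, 0.005, -0.001]
ft_force: [-2.6, -0.9, 16.6]
grip_width: 0.562
```

```bash
python3 -c "
from h import *
goto(.5283,.0689,.355)"
```

```text
shift units [ 0.021 -0.015  0.023] level rot units [ 0.011 -0.126  0.   ] yaw 26.85
pos [0.5277 0.0678 0.3561] F [-2.59 -0.94 16.65] M [-0.032  0.915 -0.059] w 0.562 t 11.9 j [-0.58  0.16  0.41  1.8  -0.07  1.19  0.31]
```

Call:
{"name": "servo_tool", "arguments": {"motion": [[[0,-0.01,0.05,0.01,-0.06,-0.8],[0,-0.01,0.05,0.01,-0.05,-0.8],[0,-0.01,0.05,0.01,-0.05,-0.8],[0,-0.01,0.05,0.01,-0.05,-0.8]]]}}

```text
clock: 12.3
position: [0.5286, 0.0686, 0.356]
ee_rot: [0.929, 0.37, 0.002, 0.0]
ft_force: [-7.1, -2.0, 19.6]
grip_width: 0.564
```

```bash
python3 -c "
from h import *
goto(.5283,.0689,.355)"
```

```text
shift units [-0.001 -0.009  0.021] level rot units [ 0.022 -0.045  0.   ] yaw 43.42
pos [0.5286 0.0686 0.356 ] F [-7.14 -1.98 19.65] M [-0.537  1.536 -0.182] w 0.564 t 12.3 j [-0.56  0.16  0.38  1.79 -0.06  1.2   0.6 ]
```

Call:
{"name": "servo_tool", "arguments": {"motion": [[[0,-0.005,0.05,0.02,-0.04,-0.6],[0,-0.005,0.05,0.01,-0.03,-0.6],[0,-0.005,0.05,0.01,-0.03,-0.6]]]}}

```text
clock: 12.6
position: [0.5293, 0.0685, 0.356]
ee_rot: [0.896, 0.444, 0.001, 0.0]
ft_force: [-8.3, -0.4, 20.8]
grip_width: 0.567
```

Call:
{"name": "servo_tool", "arguments": {"motion": [[[0,-0.005,0.05,0.02,-0.03,-0.6],[0,-0.005,0.05,0.01,-0.03,-0.6],[0,-0.005,0.05,0.01,-0.03,-0.6]]]}}

```text
clock: 12.9
position: [0.5301, 0.0685, 0.3561]
ee_rot: [0.857, 0.516, 0.002, 0.001]
ft_force: [-6.9, -0.1, 20.3]
grip_width: 0.566
```

```bash
python3 -c "
from h import *
goto(.5283,.0689,.355)
c=cams.camera('side'); crop(c,'s10.png',195,100,335,235,4)"
```

```text
shift units [-0.009 -0.035  0.021] level rot units [ 0.043 -0.019  0.   ] yaw 62.08
pos [0.5301 0.0685 0.3561] F [-6.88 -0.1  20.27] M [-0.349  1.521 -0.183] w 0.566 t 12.9 j [-0.53  0.16  0.35  1.79 -0.06  1.2   0.92]
```

View pics/s10.png

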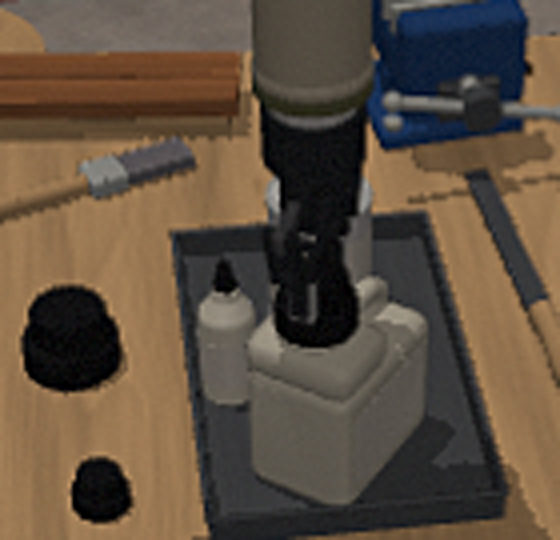

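Jug unmoved; the torque is steady at about 0.18. Continue with small turns.

Call:
{"name": "servo_tool", "arguments": {"motion": [[[0,-0.02,0.05,0.02,-0.02,-0.6],[0,-0.02,0.05,0.01,-0.02,-0.6],[0,-0.02,0.05,0.01,-0.02,-0.6]]]}}

```text
clock: 13.25
position: [0.5289, 0.0689, 0.356]
ee_rot: [0.812, 0.584, 0.003, 0.003]
ft_force: [-6.8, -0.9, 20.1]
grip_width: 0.567
```

```bash
python3 -c "
from h import *
goto(.5283,.0689,.355)"
```

```text
shift units [-0.004 -0.012  0.021] level rot units [ 0.09  -0.021  0.   ] yaw 71.49
pos [0.5289 0.0689 0.356 ] F [-6.77 -0.88 20.13] M [-0.424  1.672 -0.212] w 0.567 t 13.25 j [-0.52  0.16  0.34  1.79 -0.05  1.19  1.08]
```

Call:
{"name": "servo_tool", "arguments": {"motion": [[[0,-0.02,0.05,0.02,-0.02,-0.6],[0,-0.02,0.05,0.02,-0.02,-0.6],[0,-0.02,0.05,0.02,-0.02,-0.6]]]}}

```text
clock: 13.55
position: [0.5292, 0.0687, 0.3561]
ee_rot: [0.762, 0.647, 0.006, 0.006]
ft_force: [1.1, -0.9, 12.7]
grip_width: 0.561
```

```bash
python3 -c "
from h import *
goto(.5283,.0689,.355)"
```

```text
shift units [ 0.001 -0.019  0.022] level rot units [ 0.196 -0.022  0.   ] yaw 80.65
pos [0.5292 0.0687 0.3561] F [ 1.14 -0.87 12.67] M [-0.295 -0.12  -0.573] w 0.561 t 13.55 j [-0.51  0.16  0.33  1.79 -0.05  1.19  1.24]
```

Torque rose to 0.57 N m, from about 0.2, after some 1.9 rad in total, so this is probably the stop. I check with a tiny further turn and a picture.

Call:
{"name": "servo_tool", "arguments": {"motion": [[[0,-0.01,0.05,0.1,-0.02,-0.15]]]}}

```text
clock: 13.65
position: [0.5299, 0.0685, 0.3561]
ee_rot: [0.758, 0.652, 0.005, 0.005]
ft_force: [1.0, -1.3, 13.3]
grip_width: 0.564
```

```bash
python3 -c "
from h import *
goto(.5283,.0689,.355)
c=cams.camera('side'); crop(c,'s11.png',195,100,335,235,4)
c=cams.camera('wrist'); cv2.imwrite('pics/w11.png',c['color'][:,:,::-1])"
```

```text
shift units [ 0.002 -0.033  0.022] level rot units [ 0.16  -0.026  0.   ] yaw 81.45
pos [0.5299 0.0685 0.3561] F [ 0.99 -1.31 13.27] M [-0.35  -0.165 -0.471] w 0.564 t 13.65 j [-0.51  0.16  0.33  1.79 -0.05  1.19  1.25]
```

View pics/s11.png

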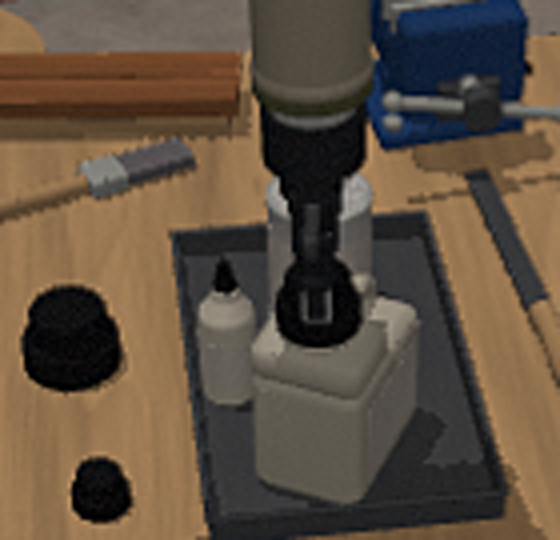

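View pics/w11.png

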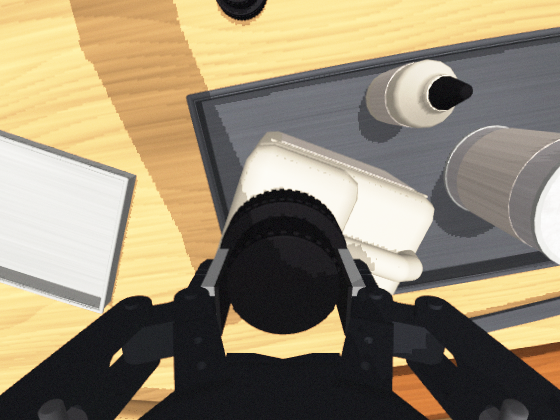

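The stop is reached. The jerrycan itself swung a little in the last step (its near corner moved from (340,503) to (365,503) in the crop), so I stop turning at once, relax and lift.

Call:
{"name": "servo_tool", "arguments": {"motion": [[[0,0,0,0.06,0,0.1],[0,0,-0.02,0.05,0,0],[0,0,-0.03,0.03,0,0],[0,0,-0.04,0,0,0]]]}}

```text
clock: 14.15
position: [0.5311, 0.0679, 0.363]
ee_rot: [0.762, 0.648, 0.004, 0.001]
ft_force: [0.6, -0.8, -1.2]
grip_width: 0.565
```

```bash
python3 -c "
from h import *
goto(.5293,.0687,.37)"
```

```text
shift units [ 0.011 -0.037 -0.139] level rot units [ 0.071 -0.047  0.   ] yaw 80.76
pos [0.5311 0.0679 0.363 ] F [ 0.61 -0.77 -1.17] M [-0.106 -0.175 -0.289] w 0.565 t 14.15 j [-0.51  0.16  0.33  1.78 -0.06  1.21  1.24]
```

Call:
{"name": "servo_tool", "arguments": {"motion": [[[0,-0.01,-0.06,0.02,-0.02,0],[0,0,-0.06,0,0,0],[0,0,-0.06,0,0,0]]]}}

```text
clock: 14.45
position: [0.5302, 0.068, 0.3712]
ee_rot: [0.762, 0.648, 0.001, 0.001]
ft_force: [-0.4, -0.5, -1.1]
grip_width: 0.564
```

```bash
python3 -c "
from h import *
goto(.5300,.0683,.45)"
```

```text
shift units [ 7.000e-03 -1.000e-03 -1.577e+00] level rot units [ 0.031 -0.01   0.   ] yaw 80.78
pos [0.5302 0.068  0.3712] F [-0.38 -0.55 -1.05] M [-0.02  -0.018 -0.036] w 0.564 t 14.45 j [-0.51  0.15  0.33  1.77 -0.05  1.23  1.24]
```

Free, with only the cap's weight on the wrist. I lift clear.

Call:
{"name": "servo_tool", "arguments": {"motion": [[[0,0,-0.1,0.02,0,0],[0,0,-0.15,0,0,0],[0,0,-0.3,0,0,0],[0,0,-0.4,0,0,0],[0,0,-0.4,0,0,0],[0,0,-0.3,0,0,0],[0,0,0,0,0,0]]]}}

```text
clock: 15.15
position: [0.5292, 0.0685, 0.4602]
ee_rot: [0.761, 0.649, 0.0, -0.001]
ft_force: [0.6, -1.0, -0.7]
grip_width: 0.564
```

```bash
python3 -c "
from h import *
goto(.5395,-.198,.46)
c=cams.camera('side'); crop(c,'s12.png',195,85,335,235,4)
c=cams.camera('scene'); crop(c,'c12.png',220,110,370,235,4)
c=cams.camera('wrist'); cv2.imwrite('pics/w12.png',c['color'][:,:,::-1])"
```

```text
shift units [-5.231e+00  1.047e+00 -5.000e-03] level rot units [-0.008 -0.019  0.   ] yaw 80.9
pos [0.5292 0.0685 0.4602] F [ 0.59 -1.04 -0.72] M [-0.002 -0.024  0.04 ] w 0.564 t 15.15 j [-0.52  0.1   0.33  1.63 -0.03  1.42  1.23]
```

View pics/s12.png

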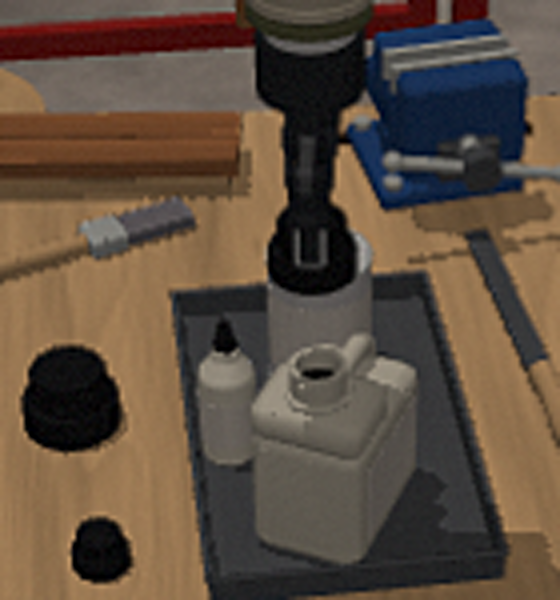

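View pics/w12.png

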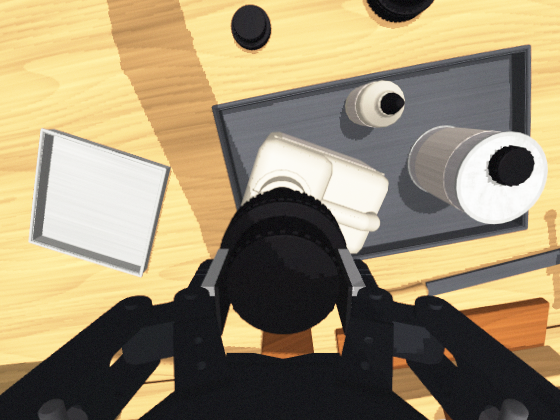

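The cap is off and held level, and the open neck is visible. On to the dish.

Call:
{"name": "servo_tool", "arguments": {"motion": [[[-0.3,0.06,0,0,0,0],[-0.6,0.12,0,0,0,0],[-0.7,0.14,0,0,0,0],[-0.7,0.14,0,0,0,0],[-0.7,0.14,0,0,0,0],[-0.7,0.14,0,0,0,0],[-0.7,0.14,0,0,0,0],[-0.5,0.1,0,0,0,0],[-0.3,0.06,0,0,0,0],[0,0,0,0,0,0],[0,0,0,0,0,0]]]}}

```text
clock: 16.4
position: [0.5335, -0.2171, 0.4477]
ee_rot: [0.763, 0.647, -0.009, -0.005]
ft_force: [-0.0, 1.0, -0.8]
grip_width: 0.563
```

```bash
python3 -c "
from h import *
goto(.5395,-.198,.24)
c=cams.camera('side'); cv2.imwrite('pics/s13.png',c['color'][:,:,::-1])
crop(c,'s13j.png',225,130,335,235,6)
c=cams.camera('wrist'); cv2.imwrite('pics/w13.png',c['color'][:,:,::-1])"
```

```text
shift units [0.424 0.137 4.148] level rot units [-0.224  0.074  0.   ] yaw 80.61
pos [ 0.5335 -0.2171  0.4477] F [-0.    0.96 -0.82] M [ 0.033 -0.002  0.016] w 0.563 t 16.4 j [-0.17  0.22  0.56  1.55 -0.11  1.42  1.81]
```

View pics/w13.png

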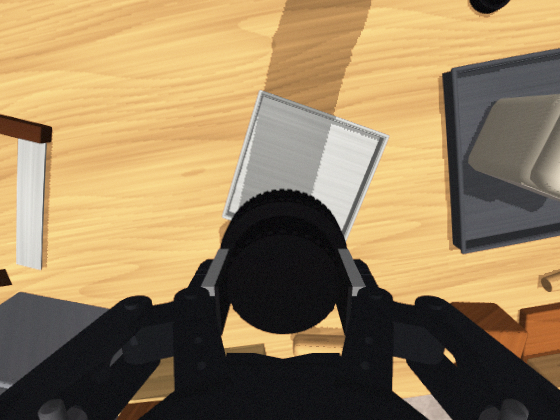

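View pics/s13.png

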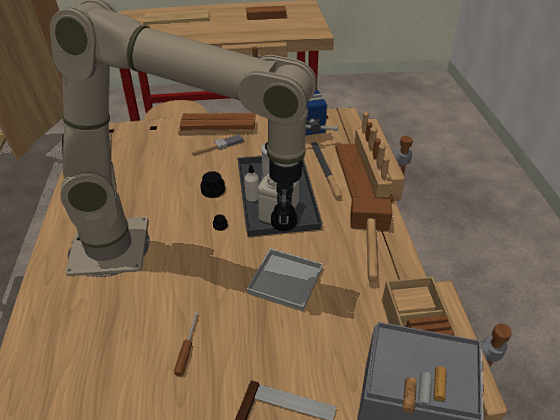

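Call:
{"name": "servo_tool", "arguments": {"motion": [[[0.4,0.13,0.2,-0.2,0.07,0],[0,0,0.6,0,0,0],[0,0,0.8,0,0,0],[0,0,0.8,0,0,0],[0,0,0.6,0,0,0],[0,0,0.3,0,0,0],[0,0,0,0,0,0],[0,0,0,0,0,0]]]}}

```text
clock: 17.3
position: [0.5454, -0.1873, 0.2782]
ee_rot: [0.757, 0.653, 0.002, -0.001]
ft_force: [0.1, 0.9, -0.3]
grip_width: 0.567
```

```bash
python3 -c "
from h import *
goto(.5395,-.198,.215)
"
```

```text
shift units [-0.235 -0.088  1.264] level rot units [ 0.028 -0.051  0.   ] yaw 81.53
pos [ 0.5454 -0.1873  0.2782] F [ 0.11  0.93 -0.3 ] M [-0.01   0.006 -0.034] w 0.567 t 17.3 j [-0.17  0.35  0.51  1.77 -0.2   1.07  1.83]
```

Call:
{"name": "servo_tool", "arguments": {"motion": [[[-0.2,-0.08,0.3,0.03,-0.05,0],[0,0,0.4,0,0,0],[0,0,0.3,0,0,0],[0,0,0.15,0,0,0],[0,0,0,0,0,0],[0,0,0,0,0,0]]]}}

```text
clock: 17.9
position: [0.5405, -0.1985, 0.221]
ee_rot: [0.757, 0.653, 0.002, 0.003]
ft_force: [-0.2, 0.5, -1.6]
grip_width: 0.565
```

```bash
python3 -c "
from h import *
goto(.5395,-.198,.20)
c=cams.camera('side'); crop(c,'s14.png',230,200,350,320,5)
"
```

```text
shift units [ 0.007 -0.023  0.42 ] level rot units [ 0.068  0.012 -0.   ] yaw 81.6
pos [ 0.5405 -0.1985  0.221 ] F [-0.17  0.51 -1.63] M [-0.051 -0.03   0.016] w 0.565 t 17.9 j [-0.13  0.43  0.49  1.81 -0.24  0.96  1.89]
```

View pics/s14.png

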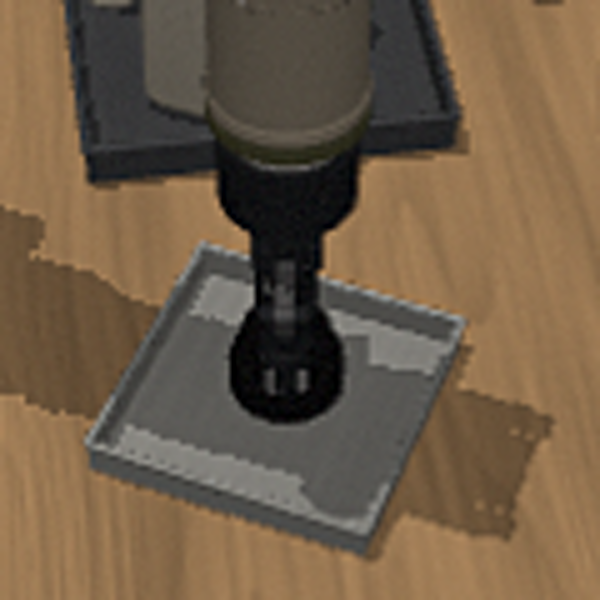

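The cap is over the middle of the dish. I lower it slowly.

Call:
{"name": "servo_tool", "arguments": {"motion": [[[0,0,0.15,0.06,0.01,0],[0,0,0.12,0,0,0],[0,0,0.06,0.01,0,0],[0,0,0.03,0,0,0],[0,0,0,0,0,0]]]}}

```text
clock: 18.45
position: [0.5412, -0.1985, 0.2029]
ee_rot: [0.757, 0.654, 0.001, 0.001]
ft_force: [0.1, 0.9, -1.8]
grip_width: 0.564
```

```bash
python3 -c "
from h import *
goto(.5395,-.198,.198)
"
```

```text
shift units [ 0.005 -0.035  0.097] level rot units [ 0.02  0.   -0.  ] yaw 81.63
pos [ 0.5412 -0.1985  0.2029] F [ 0.15  0.86 -1.81] M [0.016 0.025 0.019] w 0.564 t 18.45 j [-0.12  0.46  0.48  1.82 -0.26  0.93  1.9 ]
```

Call:
{"name": "servo_tool", "arguments": {"motion": [[[0,0,0.03,0.02,0,0],[0,0,0.03,0,0,0],[0,0,0,0,0,0]]]}}

```text
clock: 18.75
position: [0.5414, -0.1985, 0.1999]
ee_rot: [0.757, 0.654, 0.0, 0.0]
ft_force: [-0.9, 0.3, -1.4]
grip_width: 0.569
```

Call:
{"name": "servo_tool", "arguments": {"motion": [[[0,0,0.025,0,0,0],[0,0,0,0,0,0]]]}}

```text
clock: 18.95
position: [0.5414, -0.1986, 0.1987]
ee_rot: [0.757, 0.654, 0.0, 0.0]
ft_force: [0.4, -0.7, -1.6]
grip_width: 0.561
```

Call:
{"name": "servo_tool", "arguments": {"motion": [[[0,0,0.02,0,0,0],[0,0,0,0,0,0]]]}}

```text
clock: 19.15
position: [0.5417, -0.1987, 0.1987]
ee_rot: [0.757, 0.654, 0.001, 0.0]
ft_force: [1.0, 0.2, -0.6]
grip_width: 0.564
```

Call:
{"name": "servo_tool", "arguments": {"motion": [[[0,0,0.02,0,0,0]]]}}

```text
clock: 19.25
position: [0.5418, -0.1987, 0.1983]
ee_rot: [0.757, 0.654, 0.001, 0.001]
ft_force: [-7.0, 3.3, 16.6]
grip_width: 0.562
```

The cap is set down. I relax and open.

Call:
{"name": "servo_tool", "arguments": {"motion": [[[0,0,-0.005,0,0,0]]]}}

```text
clock: 19.35
position: [0.5419, -0.1988, 0.1988]
ee_rot: [0.757, 0.654, 0.001, 0.001]
ft_force: [-0.1, 0.1, -0.5]
grip_width: 0.568
```

Call:
{"name": "servo_tool", "arguments": {"motion": [[[0,0,0,0,0,0],[0,0,0,0,0,0],[0,0,0,0,0,0]]], "jaw": 60}}

```text
clock: 19.65
position: [0.542, -0.1988, 0.1986]
ee_rot: [0.757, 0.654, 0.001, 0.001]
ft_force: [0.6, -0.7, -0.9]
grip_width: 0.765
```

Call:
{"name": "servo_tool", "arguments": {"motion": [[[0,0,-0.05,0,0,0],[0,0,-0.1,0,0,0],[0,0,-0.3,0,0,0],[0,0,-0.6,0,0,0],[0,0,-0.8,0,0,0],[0,0,-0.8,0,0,0],[0,0,-0.8,0,0,0],[0,0,-0.8,0,0,0],[0,0,0,0,0,0]]]}}

```text
clock: 20.55
position: [0.5396, -0.1997, 0.4267]
ee_rot: [0.758, 0.653, 0.001, 0.002]
ft_force: [-0.2, 0.4, -0.1]
grip_width: 0.767
```

```bash
python3 -c "
from h import *
goto(.54,-.01,.45)
c=cams.camera('side'); crop(c,'s15.png',225,130,345,320,3)
c=cams.camera('wrist'); cv2.imwrite('pics/w15.png',c['color'][:,:,::-1])
"
```

```text
shift units [ 3.754 -0.553 -0.47 ] level rot units [ 0.055  0.003 -0.   ] yaw 81.48
pos [ 0.5396 -0.1997  0.4267] F [-0.18  0.39 -0.13] M [-0.013 -0.013  0.001] w 0.767 t 20.55 j [-0.19  0.22  0.55  1.59 -0.12  1.36  1.8 ]
```

View pics/s15.png

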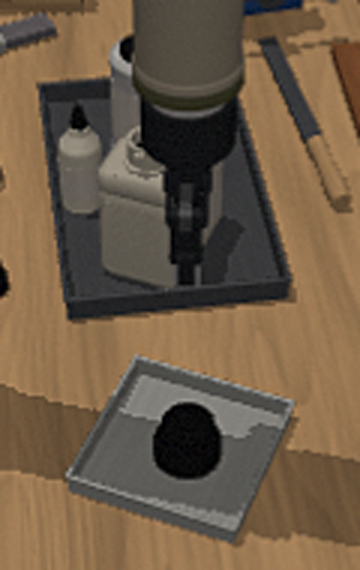

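View pics/w15.png

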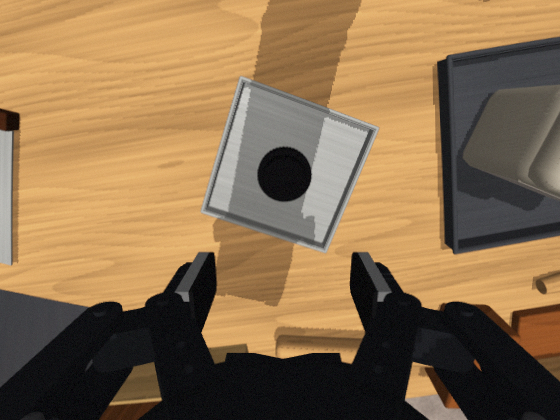

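The cap stands flat and upright near the middle of the dish (wrist view (284,174)). Next I measure how far the jerrycan was turned.

Call:
{"name": "servo_tool", "arguments": {"motion": [[[0.4,-0.06,-0.3,0.05,0,0],[0.7,-0.1,-0.3,0,0,0],[0.7,-0.1,-0.2,0,0,0],[0.7,-0.1,0,0,0,0],[0.7,-0.1,0,0,0,0],[0.7,-0.1,0,0,0,0],[0.5,-0.1,0,0,0,0],[0.3,0,0,0,0,0],[0,0,0,0,0,0],[0,0,0,0,0,0],[0,0,0,0,0,0]]]}}

```text
clock: 21.75
position: [0.5388, 0.0436, 0.4541]
ee_rot: [0.76, 0.65, -0.01, -0.006]
ft_force: [-1.2, -0.2, -0.1]
grip_width: 0.764
```

```bash
python3 -c "
from h import *
goto(.5284,.0697,.473)
c=cams.camera('wrist'); cv2.imwrite('pics/w16.png',c['color'][:,:,::-1]); crop(c,'w16c.png',220,80,460,280,3)
"
```

```text
shift units [ 0.481 -0.294 -0.375] level rot units [-0.257  0.075  0.   ] yaw 81.11
pos [0.5388 0.0436 0.4541] F [-1.18 -0.2  -0.09] M [-0.017 -0.051  0.019] w 0.764 t 21.75 j [-0.5   0.13  0.37  1.62 -0.05  1.43  1.29]
```

View pics/w16c.png

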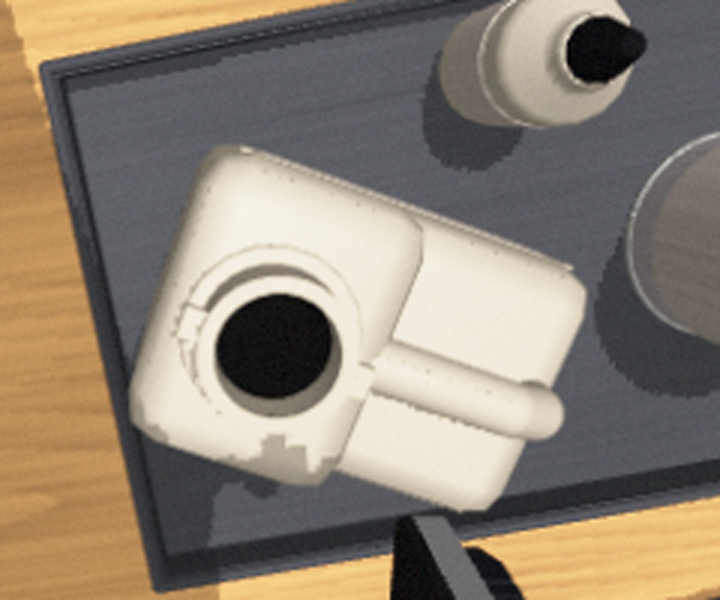

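```bash
python3 -c "
from h import *
c=cams.camera('wrist'); o=status.get_obs()
M=np.eye(4);M[:3,:3]=R.from_quat(o['ee_rot']).as_matrix();M[:3,3]=o['position']
X=np.linalg.inv(M)@c['extrinsics']
c0=dict(c); q=[8.40294178e-01,5.42126780e-01,1.92511032e-03,7.37287799e-04]
M0=np.eye(4);M0[:3,:3]=R.from_quat(q).as_matrix();M0[:3,3]=[0.53824854,0.04178191,0.47306376]; c0['extrinsics']=M0@X
def ang(c,a,b,z):
  p=onz(c,*a,z);r=onz(c,*b,z);d=r-p;return np.degrees(np.arctan2(d[1],d[0])),p[:2].round(4),r[:2].round(4),np.hypot(*d[:2])
f0=lambda x,y:(200+x/3,100+y/3); f1=lambda x,y:(220+x/3,80+y/3)
print('edge before',ang(c0,f0(265,38),f0(600,110),.135)); print('edge after',ang(c,f1(245,150),f1(570,268),.135))
print('handle end before',onz(c0,*f0(585,252),.138),'after',onz(c,*f1(540,412),.138))
print('neck after',onz(c,*f1(278,340),.179))
n=onz(c,*f1(278,340),.179)[:2]
"
```

```text
edge before (np.float64(54.2788021073191), array([0.4777, 0.0776]), array([0.542, 0.167]), np.float64(0.11010499174179571))
edge after (np.float64(61.974975136758154), array([0.4789, 0.0696]), array([0.5295, 0.1646]), np.float64(0.10756746411359279))
handle end before [0.58350925 0.14681297 0.138     ] after [0.57395459 0.15159109 0.138     ]
neck after [0.52753276 0.06940354 0.179     ]
```

The jerrycan was dragged about 7.7° about its neck (edge direction 54.3° to 62.0°). The neck itself is still at (0.5275, 0.0694) and nothing else moved. I'll mend this by gripping the bare neck, away from the lugs, and turning it back. First I swing the wrist so that the jaws are square to the lugs.

Call:
{"name": "servo_tool", "arguments": {"motion": [[[0,0,-0.02,-0.2,0.07,1],[0,0,-0.02,0,0.01,1],[0,0,-0.02,0,0.01,1],[0,0,-0.02,0,0.01,1],[0,0,-0.02,0,0.01,1],[0,0,-0.02,0,0.01,1],[0,0,-0.02,0,0.01,1],[0,0,-0.02,0,0.01,1],[0,0,-0.02,0,0.01,1],[0,0,-0.02,0,0.01,1],[0,0,-0.02,0,0.01,1],[0,0,-0.02,0,0.01,1]]]}}

```text
clock: 23.05
position: [0.5392, 0.029, 0.4681]
ee_rot: [0.988, 0.152, 0.003, -0.002]
ft_force: [-0.7, 0.5, -0.1]
grip_width: 0.768
```

Call:
{"name": "servo_tool", "arguments": {"motion": [[[0,0,-0.02,0,0.01,1],[0,0,-0.02,0,0.01,1],[0,0,-0.02,0,0.01,1],[0,0,-0.02,0,0.01,1],[0,0,-0.02,0,0.01,1],[0,0,-0.02,0,0.01,1],[0,0,-0.02,0,0.01,1],[0,0,0,0,0,0]]]}}

```text
clock: 23.85
position: [0.5391, 0.0195, 0.4766]
ee_rot: [0.985, -0.173, 0.006, -0.003]
ft_force: [-0.3, 0.6, 0.0]
grip_width: 0.764
```

```bash
python3 -c "
from h import *
goto(.528,.0695,.40)
"
```

```text
shift units [-0.568 -0.851  1.533] level rot units [-0.101 -0.131  0.   ] yaw -19.91
pos [0.5391 0.0195 0.4766] F [-0.33  0.6   0.01] M [-0.019  0.05   0.005] w 0.764 t 23.85 j [-0.57  0.1   0.49  1.6  -0.05  1.44 -0.42]
```

Call:
{"name": "servo_tool", "arguments": {"motion": [[[-0.28,-0.42,0.3,-0.1,-0.13,0],[-0.28,-0.42,0.5,0,0,0],[0,0,0.4,0,0,0],[0,0,0.3,0,0,0],[0,0,0,0,0,0],[0,0,0,0,0,0]]]}}

```text
clock: 24.45
position: [0.5274, 0.0658, 0.4006]
ee_rot: [0.986, -0.169, 0.001, -0.0]
ft_force: [-0.3, -1.0, 0.3]
grip_width: 0.764
```

```bash
python3 -c "
from h import *
goto(.528,.0695,.37)
c=cams.camera('wrist'); cv2.imwrite('pics/w17.png',c['color'][:,:,::-1])
"
```

```text
shift units [-0.015 -0.073  0.612] level rot units [-0.01  -0.027  0.   ] yaw -19.43
pos [0.5274 0.0658 0.4006] F [-0.28 -0.99  0.27] M [-0.065  0.    -0.017] w 0.764 t 24.45 j [-0.62  0.12  0.45  1.74 -0.05  1.29 -0.5 ]
```

View pics/w17.png

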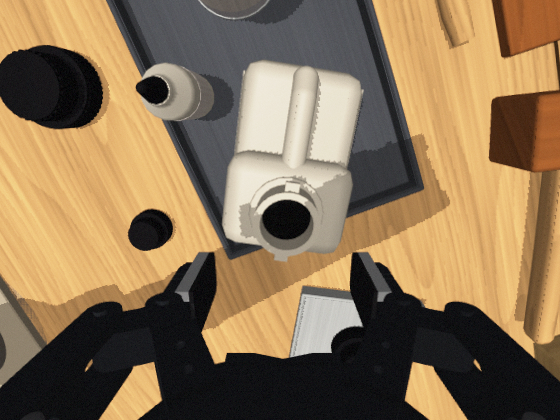

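The lugs are at (291,187) and (281,255), square to the jaws. The neck rim centre is at about (286,221).

```bash
python3 -c "
from h import *
c=cams.camera('wrist'); p=onz(c,286,220,.179); print(p); goto(p[0],p[1],.345)
"
```

```text
[0.53291849 0.072467   0.179     ]
shift units [ 0.055 -0.16   1.118] level rot units [-0.015 -0.033  0.   ] yaw -19.47
pos [0.5275 0.0658 0.4009] F [ 0.45 -0.25 -0.8 ] M [-0.003 -0.011  0.025] w 0.766 t 24.55 j [-0.62  0.12  0.45  1.74 -0.05  1.29 -0.5 ]
```

```bash
python3 -c "
from h import *
c=cams.camera('wrist'); crop(c,'w17c.png',215,150,365,275,5)
for z,r in ((.179,.022),(.154,.022)):
  q=np.array([proj(c,[.5283+r*np.cos(a),.0692+r*np.sin(a),z]) for a in np.linspace(0,6.28,60)]);print(z,q.min(0),q.max(0))
"
```

```text
0.179 [246.69733507 194.02093517] [314.65637638 257.74808798]
0.154 [250.40724324 185.0309766 ] [311.21239754 242.73775397]
```

View pics/w17c.png

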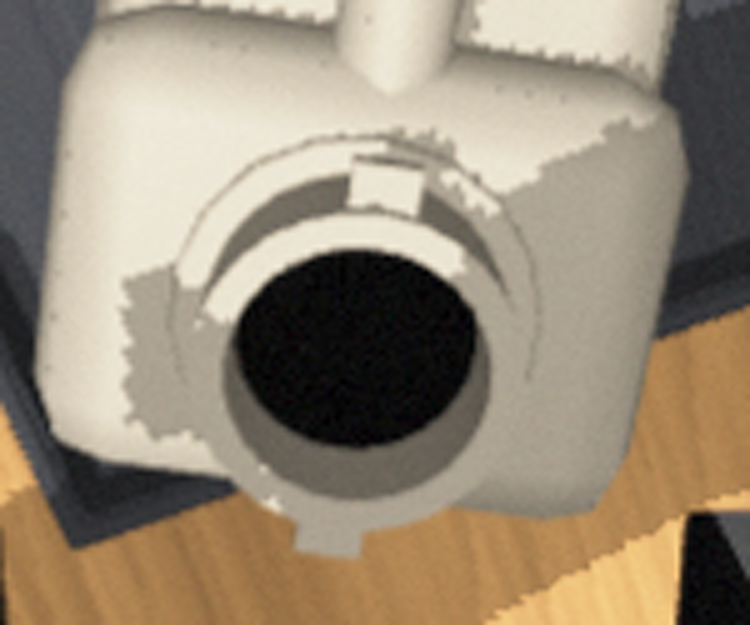

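Call:
{"name": "servo_tool", "arguments": {"motion": [[[0.01,-0.07,0.2,-0.01,-0.03,0],[0,0,0.4,0,0,0],[0,0,0.4,0,0,0],[0,0,0.1,0,0,0],[0,0,0,0,0,0],[0,0,0,0,0,0]]]}}

```text
clock: 25.2
position: [0.5307, 0.0696, 0.3458]
ee_rot: [0.986, -0.169, 0.002, -0.001]
ft_force: [-0.3, 0.0, 0.2]
grip_width: 0.767
```

```bash
python3 -c "
from h import *
goto(.5287,.0690,.332)
c=cams.camera('wrist'); cv2.imwrite('pics/w18.png',c['color'][:,:,::-1])
c=cams.camera('side'); crop(c,'s18.png',235,100,335,230,5)
"
```

```text
shift units [-0.034  0.026  0.277] level rot units [-0.042 -0.044  0.   ] yaw -19.44
pos [0.5307 0.0696 0.3458] F [-0.3   0.01  0.2 ] M [ 0.012 -0.001  0.001] w 0.767 t 25.2 j [-0.61  0.18  0.44  1.8  -0.08  1.18 -0.48]
```

View pics/w18.png

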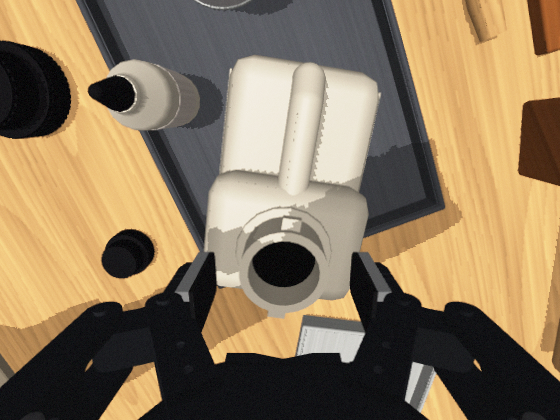

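View pics/s18.png

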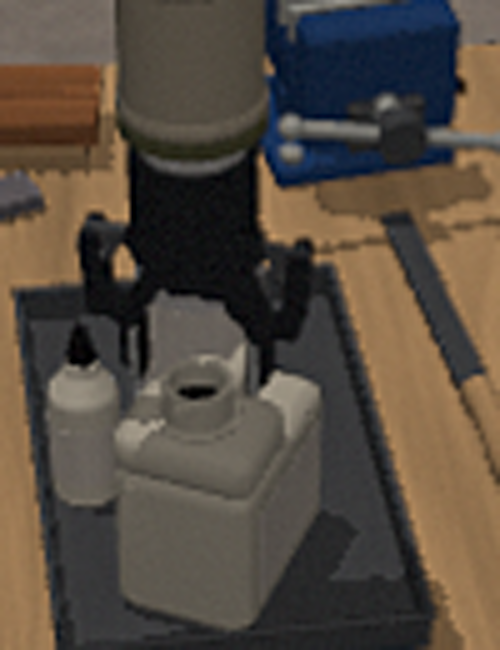

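Neck centred between the fingers (u 283 against 283.5). Down 13 mm and grip gently.

Call:
{"name": "servo_tool", "arguments": {"motion": [[[-0.01,0,0.1,-0.04,-0.04,0],[0,0,0.12,0,0,0],[0,0,0.03,0,0,0],[0,0,0,0,0,0]]]}}

```text
clock: 25.7
position: [0.5306, 0.0699, 0.334]
ee_rot: [0.986, -0.169, 0.001, -0.001]
ft_force: [0.7, 0.0, -0.5]
grip_width: 0.766
```

Call:
{"name": "servo_tool", "arguments": {"motion": [[[0,0,0,0,0,0],[0,0,0,0,0,0],[0,0,0,0,0,0],[0,0,0,0,0,0],[0,0,0,0,0,0]]], "jaw": 180, "force": 40}}

```text
clock: 26.2
position: [0.5309, 0.0697, 0.3343]
ee_rot: [0.986, -0.169, 0.002, -0.001]
ft_force: [1.9, 0.1, -0.6]
grip_width: 0.498
```

```bash
python3 -c "
from h import *
goto(.5287,.0690,.332)
c=cams.camera('side'); crop(c,'s19.png',235,100,335,230,5)
"
```

```text
shift units [-0.037  0.028  0.045] level rot units [-0.026 -0.036  0.   ] yaw -19.45
pos [0.5309 0.0697 0.3343] F [ 1.94  0.14 -0.63] M [0.086 0.01  0.105] w 0.498 t 26.2 j [-0.61  0.19  0.44  1.81 -0.09  1.15 -0.48]
```

View pics/s19.png

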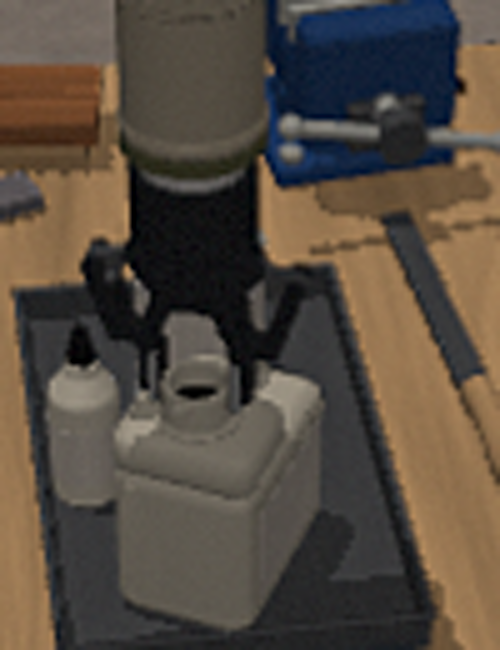

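Gripped on the neck's diameter (42 mm reading, biased like the crown's). Turning back clockwise about 7.7°.

Call:
{"name": "servo_tool", "arguments": {"motion": [[[0,0,0,-0.01,-0.01,0.3],[0,0,0,0,0,0.4],[0,0,0,0,0,0.4]]]}}

```text
clock: 26.55
position: [0.5302, 0.0704, 0.3342]
ee_rot: [0.976, -0.218, -0.0, -0.001]
ft_force: [-2.0, 0.5, 1.5]
grip_width: 0.497
```

```bash
python3 -c "
from h import *
goto(.5287,.0690,.334)
"
```

```text
shift units [-0.016  0.039  0.004] level rot units [-0.012  0.004  0.   ] yaw -25.17
pos [0.5302 0.0704 0.3342] F [-1.98  0.49  1.46] M [0.214 0.393 0.341] w 0.497 t 26.55 j [-0.62  0.19  0.45  1.81 -0.09  1.16 -0.58]
```

Call:
{"name": "servo_tool", "arguments": {"motion": [[[0,0,0,0,0,0.35],[0,0,0,0,0,0]]]}}

```text
clock: 26.75
position: [0.53, 0.0709, 0.3342]
ee_rot: [0.972, -0.234, -0.0, -0.001]
ft_force: [1.6, -0.8, -1.4]
grip_width: 0.494
```

```bash
python3 -c "
from h import *
goto(.5287,.0690,.334)
"
```

```text
shift units [-0.005  0.045  0.005] level rot units [-0.009  0.013  0.   ] yaw -27.11
pos [0.53   0.0709 0.3342] F [ 1.59 -0.84 -1.37] M [-0.104 -0.151  0.185] w 0.494 t 26.75 j [-0.62  0.19  0.45  1.81 -0.09  1.16 -0.61]
```

Call:
{"name": "servo_tool", "arguments": {"motion": [[[0,0,0,0,0,0],[0,0,0,0,0,0],[0,0,0,0,0,0],[0,0,0,0,0,0],[0,0,-0.1,0,0,0],[0,0,-0.3,0,0,0],[0,0,-0.5,0,0,0],[0,0,-0.6,0,0,0],[0,0,-0.6,0,0,0],[0,0,-0.6,0,0,0],[0,0,0,0,0,0],[0,0,0,0,0,0]]], "jaw": 50}}

```text
clock: 27.95
position: [0.5296, 0.0699, 0.4767]
ee_rot: [0.972, -0.235, -0.0, -0.001]
ft_force: [-1.0, -0.3, 0.0]
grip_width: 0.799
```

```bash
python3 -c "
from h import *
goto(.5382,.0420,.473)
c=cams.camera('wrist'); cv2.imwrite('pics/w20.png',c['color'][:,:,::-1]); crop(c,'w20c.png',180,30,420,230,3)
c=cams.camera('side'); cv2.imwrite('pics/s20.png',c['color'][:,:,::-1]); crop(c,'s20c.png',195,125,335,235,5)
"
```

```text
shift units [0.408 0.418 0.073] level rot units [-0.012  0.006  0.   ] yaw -27.14
pos [0.5296 0.0699 0.4767] F [-0.99 -0.28  0.03] M [ 0.005 -0.029 -0.036] w 0.799 t 27.95 j [-0.64  0.09  0.46  1.61 -0.04  1.45 -0.65]
```

View pics/w20c.png

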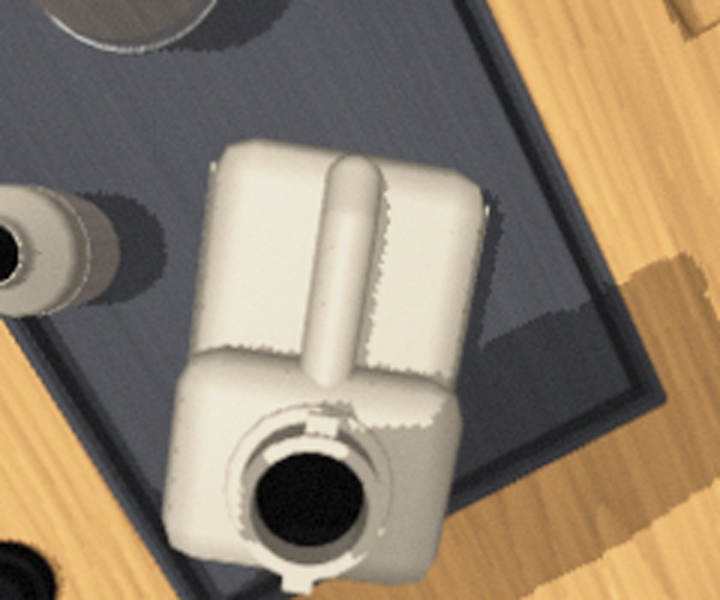

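View pics/s20c.png

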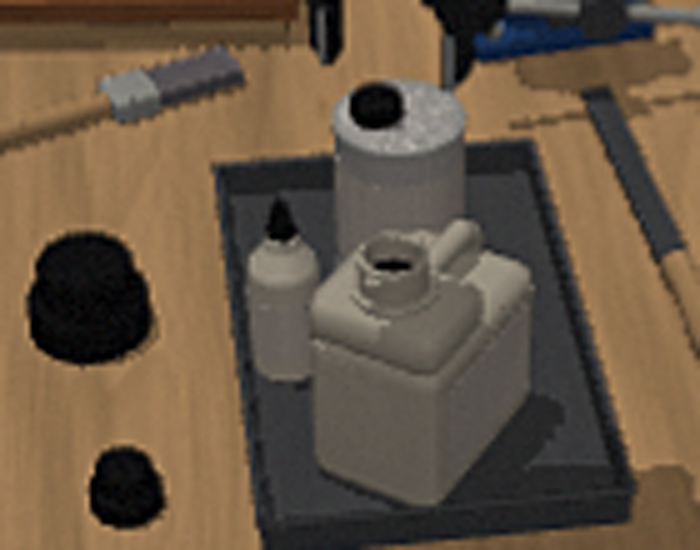

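The side crop now matches the first one: the jerrycan's near corner is again at (430,505) and its right edge at 532. Final check of the dish and neighbours, then hand in.

```bash
python3 -c "
from h import *
a=cv2.imread('pics/side0.png').astype(int); c=cams.camera('side'); b=c['color'][:,:,::-1].astype(int)
crop(c,'s21.png',235,230,335,315,6)
for n,(u,v) in {'cap':(287,275)}.items():
  m=(c['color'].max(2)<40).astype(np.uint8); k,l,s,ce=cv2.connectedComponentsWithStats(m); i=l[v,u]; print(s[i],ce[i],onz(c,*ce[i],.024))
goto(.53,.07,.47)"
```

```text
[276 265  23  25 449] [286.9376392 277.0155902] [ 0.54046678 -0.20519654  0.024     ]
shift units [ 0.008 -0.006  0.113] level rot units [ 0.003  0.02  -0.   ] yaw -27.14
pos [0.5295 0.0699 0.4756] F [-0.3   0.29  0.58] M [ 0.022 -0.005  0.023] w 0.806 t 28.1 j [-0.64  0.09  0.46  1.61 -0.04  1.45 -0.65]
```

View pics/s21.png

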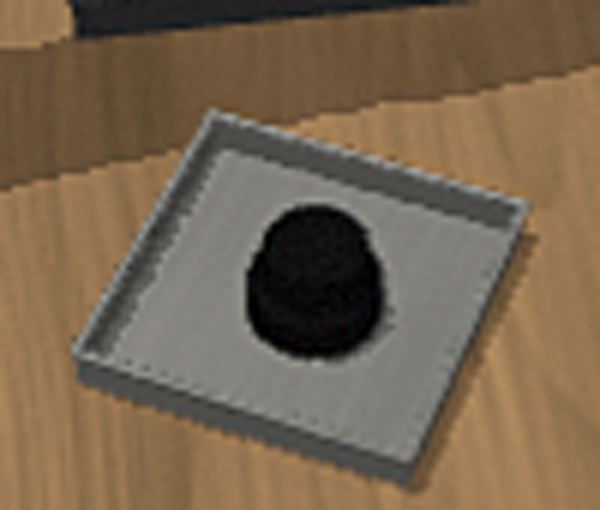

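View pics/s20.png

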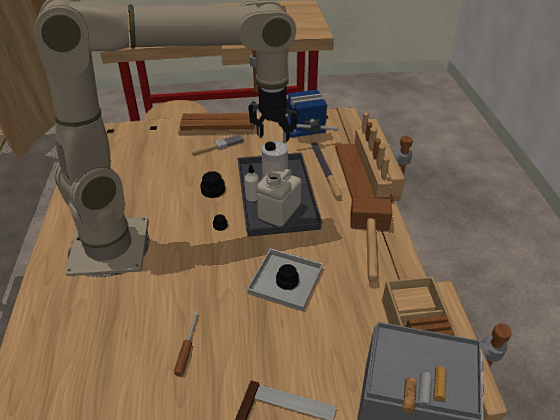

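The cap stands flat and upright in the undisturbed dish at about (287,277), and everything else is where it was.

```bash
python3 -c "
from workcell import order
print(order.hand_in())"
```

```text
the job is handed in; nothing more can be done
None
```

The cap is off the jerrycan and stands flat and right way up near the middle of the steel dish, but I turned the jerrycan about 8° by accident and had to turn it back. I handed the job in at about 28 s.

**Opening:** I pressed the cap down and turned it about 1.9 rad anticlockwise to the stop. There the torque rose from about 0.2 to 0.57 N m. It then lifted off with only its own weight on the wrist.

**Last checks:** The final side view shows the jerrycan in its first position and outline. I compared it with the first picture by eye only. The dish, the neighbouring containers and the tools look unmoved, and the gripper was touching nothing.

**What did not go cleanly:**
- **Pressing:** the first press briefly read about 41 N, just over the 40 N given as too much. The rest of the pressing read about 13 to 27 N.
- **Turning:** I went slightly past the stop and dragged the jerrycan about 7.7° round its neck. After placing the cap I gripped the bare neck and turned it back by the same angle.
- **Placing:** setting the cap down gave a short contact reading of about 17 N.

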